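# Hook the retaining spring across the beaker carrier with the spring puller

## Robot

A 6-joint arm with a two-finger parallel gripper is mounted at the origin on the work surface; the furniture and walls round the work are solid. World frame = base frame: x ahead of the robot, y to its left, z up, the work surface at z = 0. Lengths are in m, angles in rad, forces in N, time in s.
With the tool pointing down it reaches from about 0.225 to 0.875 m from the base axis. Payload 3.4 kg.
Tool frame: the origin (TCP) lies between the finger pads; the fingertips stand 19 mm ahead of it and the grasp point (between the pads) is the TCP; z points along the fingers, y is the line along which they close (so a half turn about z gives the same grasp; the last joint's range is limited). The gripper opens to 85 mm and grips with 20 to 120 N. Pads are 22 mm wide; open, the fingers measure 114 mm over their backs; the gripper's body (76 mm by 85 mm) begins 54 mm behind the grasp point. The pads swing forward as they close: fully open they stand 13 mm farther back than shut.
Start: joints at [-1.28, 0.276, 1.505, -0, 1.361, -0.121], TCP at [0.23, -0.527, 0.25] pointing down, gripper open.
Joint ranges: [-2.89, 2.89], [-0.75, 2.08], [0.22, 2.7], [-1.18, 4.32], [0.11, 2.71], [-2.7, 2.7]. Speed limits (rad/s): [2.57, 2.57, 3.14, 3.14, 3.14, 3.14].

## Interface

Orientations are given as a unit quaternion [w, x, y, z].
In Python, from rig import get_state, imaging, ticket gives the robot as it stands. The module is installed in compiled form; this text tells all that it offers.
- The arm moves only by the shell command python3 -m inch 'ROWS' [FORCE]. ROWS is JSON, a list of rows, each an object with "claw": the opening, from -1 (shut) to 1 (fully open); "travel": the shift along the world's x, y, z in units of 200 mm (1.0 is 200 mm), a list of three; "turn": the turn about the world's z in units of 180 degrees (1.0 is 180 degrees). A call has 1 to 5 rows; each row is the pose to reach, as a shift and turn from the pose commanded when the call began, turning the shorter way round; what a row does not reach only later rows make up. A row lasts 1/10 s, in which the tool goes at most 50 mm and 8.59 degrees, less where a joint would pass 70% of its speed; a pose out of reach is approached as far as the arm can. A call with a number of a shift or a turn outside -1 to 1 is refused whole. A call with a gripper value outside its range is refused whole. The fingers move at their own pace and stop on an object; FORCE is the grip in N (left out, the last holds). Time passes only in rows, so rows that repeat a pose let the fingers close. It gives the time, the measured TCP pose, the force, the opening and the grip force at its end, in the units of the state.
- get_state(): the state, without advancing time (a new reading comes with each control period).
- imaging.get_image(name): name is "scene" or "top" or "wrist"; returns the picture (420x560x3 uint8, red, green, blue); there is no depth.
- imaging.camera_params(name): a dict with "camera_matrix" (3x3 intrinsics, pixels), "cam_to_world" (4x4, takes a point from camera to world coordinates); the wrist camera has in their place "T_tool_cam" (4x4, takes a point from camera to tool coordinates, whose origin is the TCP and whose axes are the flange's). Camera axes: x right, y down, z forward; pixel columns grow to the right and rows downward; lengths in m; the calibration is good to about 2 mm. A picture is of the moment at which its call begins: read the wrist's pose just before it. camera_params takes no time and is no camera call.
- ticket.sign_off(): hands the job in; it is judged then, once.
The state is a dict: "clock": time; "qpos": joint angles; "qd": joint speeds; "effort": joint torques, N m; "position": TCP position; "ee_rot": TCP orientation; "contact_force": force on the tool from outside, world axes, zero at the start; "moment": the same for the moment, N m; "width": finger opening in m; "gripper_force": force on a finger pad.
Only numpy, scipy, OpenCV 4.12 (cv2) and the standard library are available. Lean on these libraries where they do the work, as an engineer would, in place of code of your own. Each camera call takes 0.05 s, during which the arm holds its last target. There are 200 camera calls.

## Task

The beaker carrier's retaining spring has come off: take the spring puller from its leaning holster, put its bent prong in the orange eye at the free end of the spring, stretch the spring and set its hook on the brass anchor post so that it stays there. Move the spring only with the puller, never with the fingers, then put the puller back in its holster as you found it and let go, without pushing the bottles and beakers about.

Things in the scene. Friction and masses are not known exactly. Their poses are not given: they have to be found in the camera images.
- carrier: Fixed two-deck beaker carrier, blue back and end walls. Origin on the bench under the spring line; own x from the open front inward, y along the front from pivot stud to anchor post, z up. Base plate 8 mm thick, x -50..+100, y -135..+155 mm. Roof over the same y, x -35..+103 mm, 135 to 141 mm high, on it a carrying handle up to 171 mm. End walls only at x over +20 mm.
- roof_edge (a point): Middle of the roof's front edge, carrier frame (-35, 10, 138) mm: it overhangs the spring line by 35 mm, so at the post a held tool must come in from the front, its top leaning 25 to 45 degrees toward the carrier's -x.
- pivot (a point): Axis of the pivot stud of the spring, carrier frame (0, -95, 50) mm. The spring swings about it in a horizontal plane 50 mm above the bench and stretches along its own length; it cannot move up or down.
- post (a point): Centre of the neck of the brass anchor post, carrier frame (0, +90, 50) mm, 185 mm from the pivot. Neck diameter 10 mm; head diameter 16 mm from 63 to 70 mm above the bench, so the hook cannot come from above, only sideways.
- spring_arm (a joint): Swing of the spring about the vertical pivot axis, rad: 0 when it points along the carrier's y axis at the post, positive swung out of the front (toward the carrier's -x); from -0.08 to 0.9. Loose, with little friction.
- spring_hook: Steel hook with the orange eye, moving end of the spring. Own y runs along the spring, outward from the pivot; x is the carrier's x at swing 0. 6 mm wire in a horizontal plane: shank on the -x side (x = -13 mm), crossbar across the end, lip on the +x side. Spring force 1.0 N relaxed plus 50 N per metre of stretch (3.8 N hooked, 5.6 N fully out).
- crossbar (a point): Middle of the hook's crossbar (on the spring's axis). From the pivot: 138 mm relaxed, 193 mm hooked (bearing on the post), at most 230 mm. The lip passes the post only with the crossbar at 206 mm or more; 215 mm is comfortable.
- lip_end (a point): Free end of the hook's lip, at x = +13 mm, 12 mm nearer the pivot than the crossbar; the hook's inside is 20 mm wide. The mouth is open toward +x and the pivot: pull out until the lip is beyond the post, swing in to swing 0 so that the post is between shank and lip, then let back until the crossbar bears on the post.
- eye (a point): Centre of the orange pull eye, beyond the crossbar by 18 mm, in the horizontal plane 50 mm above the bench: ring of 20 mm inner diameter, 5 mm wire. 156 mm from the pivot when relaxed, 211 mm when hooked.
- hook_seat (a point): Point inside the hook, 8 mm inward of the crossbar, that coincides with the post's axis when hooked.
- puller: Spring puller, about 180 mm long, 70 to 120 g: red handle 24 (x) x 20 (y) x 90 mm on a steel shank of 7 mm diameter. Origin in the handle at the grip, on its centre line, 60 mm above the handle's lower end, 30 mm below its top; own z up the handle, y across its 20 mm width (close the fingers along y).
- puller_bend (a point): Bend of the puller, own frame (0, 0, -125) mm, where the shank ends and the prong begins.
- puller_tip (a point): Free end of the prong, own frame (-15, 0, -146) mm. The prong is 26 mm long, 7 mm thick, bent 35 degrees toward the puller's -x, so it hangs vertical when the handle's top leans 35 degrees toward -x.
- holster: Fixed holster, base 95 x 75 x 10 mm, origin under the pocket. Holds the puller leaning 35 degrees, handle top toward the holster's -x, prong straight down, y axes parallel. Grey pocket 27 mm wide round the handle's lowest 30 mm: back, two cheeks flared at the front, floor slotted for the shank; +x side open. The puller goes out through it along its own +x (50 mm clears) and back in the same way.
- holster_home (a point): Where the puller's origin lies when it is in the holster, holster frame (-34, 0, 155) mm.
- bay_beaker_1: Beaker, 60 x 68 x 75 mm, inside the carrier behind the spring; bystander, origin at the centre of its foot.
- bay_beaker_2: Second beaker like it, inside the carrier; bystander.
- wash_bottle: White wash bottle with a red cap and bent spout, 82 x 111 x 220 mm; bystander; origin at its foot, body centre about (7, -22) mm from it.
- reagent_bottle: Reagent bottle with a blue cap, 56 mm diameter, 110 mm high, in front of the carrier near the pivot; bystander, origin at the centre of its foot.
- tip_box: Clear pipette-tip box with a lid, 89 x 120 x 95 mm, beside the holster; fixed bystander, origin at the centre of its foot.
Not all that is in view belongs to the job. There is more than one size of the puller; the one meant has the size given above.

How it is judged:
On the way, in this order (a step that is already met when the one before it is completed fails the run):
1. the puller is drawn out of its holster (distance between puller and holster_home above 0.06 m), for 0.1 s.
2. the puller, touching the hook, stretches the spring until the hook's eye is more than 221 mm from the pivot (horizontal distance between eye and pivot above 0.221 m and contact force between puller and spring_hook above 0.5 N), for 0.1 s.
3. the hook sits on the post (within 6 mm) and the puller no longer touches it (horizontal distance between hook_seat and post below 0.006 m and horizontal distance between eye and pivot above 0.2 m and contact force between puller and spring_hook below 0.1 N), for 0.3 s.
At the end, for the whole second after the job is handed in: The spring stays stretched with its hook on the anchor post (hook_seat within 6 mm of the post, seen from above) with the puller off it; the puller lies released and at rest in the holster, its origin within 12 mm of holster_home and its y within 0.25 rad of the holster's (all of step 3 and linear speed of each of spring_hook, puller below 0.02 m/s and distance between puller and holster_home below 0.012 m and angle between the y axis of puller and the y axis of holster, either way round below 0.25 rad and contact force between the fingers and puller below 0.1 N); the robot touches nothing.
It fails at once if the fingers touch the spring's hook (contact force between the fingers and spring_hook above 1 N).
It fails at once if a beaker in the carrier is displaced by more than 30 mm (distance of any of bay_beaker_1, bay_beaker_2 from where it was at the start of the episode above 0.03 m).
It fails at once if the wash bottle or the reagent bottle is displaced by more than 30 mm (distance of any of wash_bottle, reagent_bottle from where it was at the start of the episode above 0.03 m).
It also fails if it takes over 67 s, if anything falls off the work surface, if the arm or the gripper's body presses on something with over 40 N, if the wrist force passes 120 N, or if a joint passes its speed limit or range.

## Working session

There is one attempt and no reset: what is moved stays moved. The work goes in short steps, Python scripts to look and compute and a shell command to move; the robot and the scene stay as the last step left them, time stands still between calls to the robot, and variables do not carry over. Pictures are saved under pics/ and viewed, at most 10 in all, crops included, and the job is handed in when it is done.

```bash
mkdir -p pics; cat > h.py <<'E'
import numpy as np, cv2, json
from rig import get_state, imaging, ticket
def grab(n,f):
    im=imaging.get_image(n); cv2.imwrite('pics/'+f,im[:,:,::-1]); return im
E
python3 - <<'E'
from h import *
np.set_printoptions(precision=4,suppress=True)
s=get_state();print(s)
a=grab('scene','s0.png');b=grab('top','t0.png');
for n in('scene','top','wrist'):
    for k,v in imaging.camera_params(n).items():print(n,k,np.array(v).tolist())
E
```

```text
{'clock': 0.0, 'qpos': array([-1.28  ,  0.2766,  1.5061,  0.    ,  1.3607, -0.121 ]), 'qd': array([ 0.0004,  0.0006, -0.0004, -0.0012,  0.0004,  0.0008]), 'effort': array([  0.0028, -41.6778, -24.5806,   0.0003,   0.0108,   0.    ]), 'position': array([ 0.23  , -0.5265,  0.2494]), 'ee_rot': array([-0.0009,  0.9789,  0.2044, -0.0001]), 'contact_force': array([ 0.4637, -0.2159, -0.0913]), 'moment': array([-0.0131,  0.0082, -0.0217]), 'gripper_force': 0.0, 'width': 0.0855417349799154}
scene camera_matrix [[387.9217002889614, 0.0, 272.1193903393864], [0.0, 387.9217002889614, 202.3508749579581], [0.0, 0.0, 1.0]]
scene cam_to_world [[-0.8599598245686024, -0.23486938221885334, 0.45310647029597007, -0.09895137059608707], [-0.5098721954115896, 0.43425198441470914, -0.7426005375557259, 0.7755794367878446], [-0.02234825438606772, -0.8696330187659743, -0.4931926278827312, 0.6974807437027252], [0.0, 0.0, 0.0, 1.0]]
top camera_matrix [[427.0871435467866, 0.0, 277.9860424053365], [0.0, 427.0871435467866, 213.8876246655495], [0.0, 0.0, 1.0]]
top cam_to_world [[0.027067151896148275, -0.9930756965810436, 0.1143154851641094, 0.32508359347106563], [-0.9996177735553463, -0.02624529991289603, 0.00868855711462543, -0.10003625606697406], [-0.005628150716070588, -0.11450696525782622, -0.99340650230757, 1.462460921857562], [0.0, 0.0, 0.0, 1.0]]
wrist camera_matrix [[313.3754628716855, 0.0, 281.5842086543671], [0.0, 313.3754628716855, 201.815963925704], [0.0, 0.0, 1.0]]
wrist T_tool_cam [[0.0003276613504324921, -0.9466249069668053, -0.32233705674049773, 0.08383065587927088], [0.9999999455667156, 0.00029766920103085193, 0.00014233626542326753, -6.50527968282244e-06], [-3.8789239871666533e-05, -0.3223370858327261, 0.946624952973595, -0.12351403572707609], [0.0, 0.0, 0.0, 1.0]]
```

View pics/s0.png

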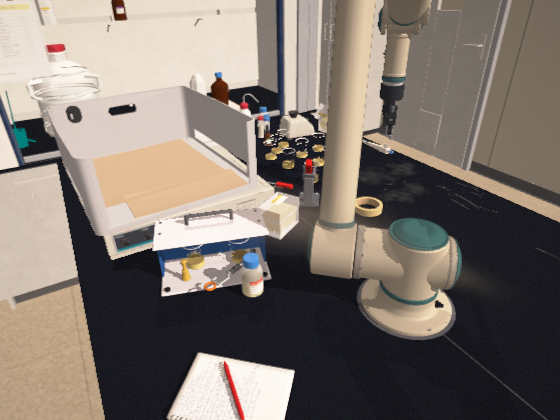

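View pics/t0.png

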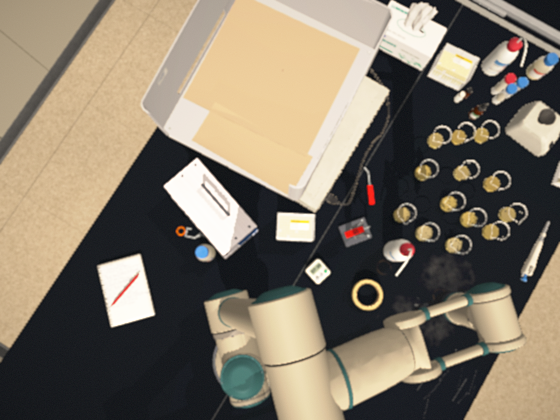

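The scene picture shows the carrier with its post (185,270), its orange eye (210,286) and the reagent bottle (253,275). There are two red-handled tools: one standing in a grey holster (309,170) and one lying on the bench (284,185). In the top picture these are the holster tool (355,232) and the lying one (370,190). The holstered one fits the description, and I'll confirm that in a crop.

```bash
cat >> h.py <<'E'
def ray(n,u,v,st=None):
    p=imaging.camera_params(n);K=np.array(p['camera_matrix'])
    if n=='wrist':
        from scipy.spatial.transform import Rotation as R
        T=np.eye(4);w,x,y,z=st['ee_rot'];T[:3,:3]=R.from_quat([x,y,z,w]).as_matrix();T[:3,3]=st['position']
        T=T@np.array(p['T_tool_cam'])
    else: T=np.array(p['cam_to_world'])
    return T[:3,3],T[:3,:3]@np.linalg.solve(K,[u,v,1.])
def onz(n,u,v,z,st=None):
    o,d=ray(n,u,v,st);return o+d*(z-o[2])/d[2]
def tri(r1,r2):
    A=[];b=[]
    for o,d in(r1,r2):
        d=d/np.linalg.norm(d);P=np.eye(3)-np.outer(d,d);A.append(P);b.append(P@o)
    x=np.linalg.lstsq(np.vstack(A),np.hstack(b),rcond=None)[0]
    return x,[np.linalg.norm(P@x-c) for P,c in zip(A,b)]
def blobs(im,lo,hi,amin=12):
    h=cv2.cvtColor(im,cv2.COLOR_RGB2HSV);m=cv2.inRange(h,np.array(lo),np.array(hi))
    n,l,s,c=cv2.connectedComponentsWithStats(m)
    return [(c[i].round(1).tolist(),s[i].tolist()) for i in range(1,n) if s[i,4]>=amin]
E
python3 - <<'E'
from h import *
np.set_printoptions(precision=3,suppress=True)
a=cv2.imread('pics/s0.png')[:,:,::-1].copy();b=cv2.imread('pics/t0.png')[:,:,::-1].copy()
for n,im in(('scene',a),('top',b)):
    for nm,lo,hi in(('red',(0,190,90),(4,255,255)),('red2',(175,170,90),(180,255,255)),('orange',(5,190,140),(14,255,255)),('blue',(100,180,90),(118,255,255))):
        for c,s in blobs(im,lo,hi):print(n,nm,c,s,onz(n,*c,.05)[:2])
f=lambda im,x,y,w,h:cv2.resize(im[y:y+h,x:x+w],(400,300),interpolation=cv2.INTER_CUBIC)
m=np.vstack([np.hstack([f(b,320,165,100,75+25)[:300],f(b,150,150,120,90)]),np.hstack([f(a,260,130,100,75),f(a,145,205,140,105)])])
cv2.imwrite('pics/m1.png',m[:,:,::-1])
E
```

```text
scene red [308.6, 164.9] [306, 159, 6, 14, 65] [ 0.523 -0.535]
scene red [284.7, 184.8] [277, 182, 16, 7, 64] [ 0.522 -0.334]
scene red [233.3, 390.8] [224, 362, 20, 58, 173] [0.202 0.435]
scene red2 [55.2, 47.5] [47, 44, 18, 8, 98] [ 4.884 -2.283]
scene red2 [243.8, 105.0] [240, 103, 8, 5, 35] [ 1.263 -1.154]
scene orange [211.1, 282.9] [207, 282, 9, 3, 14] [0.422 0.223]
scene orange [208.6, 288.0] [205, 284, 10, 7, 22] [0.416 0.24 ]
top red [370.4, 194.6] [367, 185, 8, 20, 126] [ 0.561 -0.395]
top red [353.6, 231.8] [345, 227, 19, 11, 107] [ 0.435 -0.339]
top red2 [513.8, 45.0] [508, 39, 14, 12, 116] [ 1.1   -0.891]
top red2 [510.2, 77.8] [505, 73, 11, 10, 77] [ 0.981 -0.875]
top red2 [406.5, 248.4] [401, 244, 14, 11, 88] [ 0.384 -0.514]
top orange [179.8, 230.6] [176, 226, 9, 10, 54] [0.423 0.237]
```

View pics/m1.png

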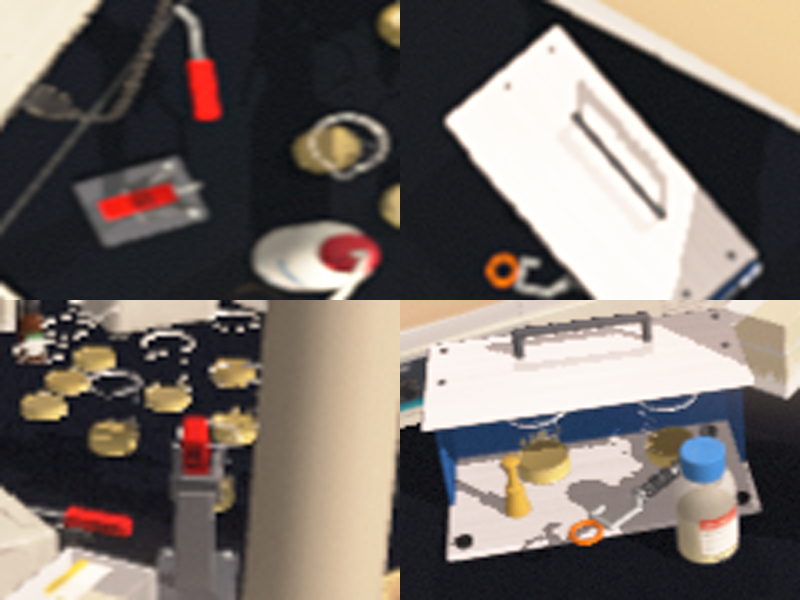

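The crops show two red-handled tools. The holstered one at top (353.6,231.8) is in the grey leaning holster with its 90 mm handle top toward the left. The one at (370,194) lies loose on the bench and is the decoy. The carrier has its post on the upper-left end, and the eye is swung out the front at (180,231). I'll move over the holster for a wrist view.

```bash
python3 -m inch '[{"claw":1,"travel":[0.2,0.2,0.4],"turn":0.04},{"claw":1,"travel":[0.4,0.4,0.4],"turn":0.09},{"claw":1,"travel":[0.6,0.6,0.4],"turn":0.13},{"claw":1,"travel":[0.75,0.75,0.4],"turn":0.18},{"claw":1,"travel":[0.95,0.93,0.4],"turn":0.22}]' 120
python3 -m inch '[{"claw":1,"travel":[0.2,0.2,0],"turn":0.04},{"claw":1,"travel":[0.2,0.2,0],"turn":0.09},{"claw":1,"travel":[0.2,0.2,0],"turn":0.13},{"claw":1,"travel":[0.2,0.2,0],"turn":0.18},{"claw":1,"travel":[0.2,0.2,0],"turn":0.21}]'
python3 - <<'E'
from h import *
s=get_state();print(s['position'],s['ee_rot'],s['qpos']);grab('wrist','w1.png');json.dump({k:s[k].tolist() for k in('position','ee_rot')},open('w1.json','w'))
E
```

```text
clock: 0.6
position: [0.3899, -0.3689, 0.3291]
ee_rot: [0.001, 0.85, 0.526, 0.0]
contact_force: [1.0, -0.6, 0.3]
width: 0.0855
gripper_force: 0.0
clock: 1.1
position: [0.429, -0.3298, 0.328]
ee_rot: [-0.001, 0.634, 0.773, 0.0]
contact_force: [-0.1, 0.5, -0.4]
width: 0.0853
gripper_force: 0.0
[ 0.42900422 -0.3298153   0.32798246] [-5.67373082e-04  6.33875364e-01  7.73434999e-01  5.70298309e-05] [-7.84026434e-01  1.90994740e-01  1.43027216e+00  3.09027054e-06
  1.52146621e+00 -9.81715503e-01]
```

View pics/w1.png

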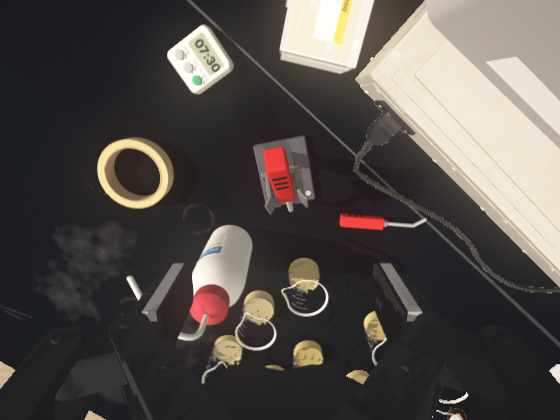

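The wrist view shows the holstered puller with its red handle at (278,172), the wash bottle at (220,270), the decoy at (362,222), and the timer and tape roll well away.

```bash
cat >> h.py <<'E'
def redpoly(im,box,eps=2.5,lo=(0,150,60),hi=(6,255,255)):
    x,y,w,h=box;c=im[y:y+h,x:x+w];m=cv2.inRange(cv2.cvtColor(c,cv2.COLOR_RGB2HSV),np.array(lo),np.array(hi))
    m=cv2.morphologyEx(m,cv2.MORPH_CLOSE,np.ones((7,7)))
    k=max(cv2.findContours(m,cv2.RETR_EXTERNAL,cv2.CHAIN_APPROX_NONE)[0],key=cv2.contourArea)
    return cv2.approxPolyDP(k,eps,True)[:,0]+[x,y],np.array(cv2.minAreaRect(k)[0])+[x,y],k
E
python3 - <<'E'
from h import *
np.set_printoptions(precision=4,suppress=True)
im=cv2.imread('pics/w1.png')[:,:,::-1].copy();s=json.load(open('w1.json'))
p,c,k=redpoly(im,(240,130,70,80));print(p.tolist(),c)
for q in p: print(q,onz('wrist',*q,.1865,s)[:2],onz('wrist',*q,.1127,s)[:2])
cr=im[120:230,225:340]; 
cr=cv2.resize(cr,None,fx=5,fy=5,interpolation=cv2.INTER_CUBIC);cr=np.clip(cr.astype(float)*1.6,0,255).astype(np.uint8)
cv2.imwrite('pics/c1.png',cr[:,:,::-1])
E
```

```text
[[264, 150], [266, 172], [278, 200], [293, 200], [284, 149]] [278.3762 174.7554]
[264 150] [ 0.4074 -0.294 ] [ 0.4056 -0.3067]
[266 172] [ 0.4125 -0.3124] [ 0.4121 -0.3302]
[278 200] [ 0.4276 -0.3354] [ 0.4314 -0.3596]
[293 200] [ 0.4407 -0.3327] [ 0.4482 -0.3563]
[284 149] [ 0.4238 -0.2898] [ 0.4266 -0.3014]
```

View pics/c1.png

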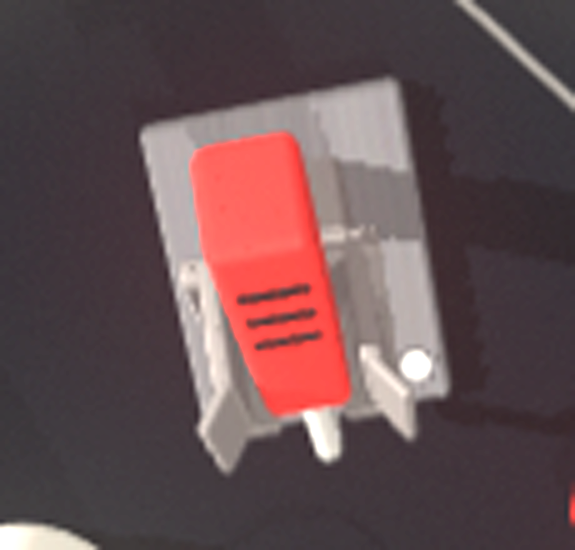

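The crop shows the red handle in the flared grey pocket, its top corners at about (263,150) and (283,147), and the base corners at (253,146), (305,136) and (315,199). This is the holstered puller that was meant.

```bash
python3 - <<'E'
from h import *
np.set_printoptions(precision=4,suppress=True)
s=json.load(open('w1.json'))
f=lambda u,v,z:onz('wrist',225+u/5,120+v/5,z,s)[:2]
A=f(142,128,.01),f(400,78,.01),f(452,396,.01)
print('base',A,np.linalg.norm(A[1]-A[0]),np.linalg.norm(A[2]-A[1]),np.degrees(np.arctan2(*(A[2]-A[1])[::-1])),np.degrees(np.arctan2(*(A[1]-A[0])[::-1])))
for n,l,r,z in(('tb',(191,146),(297,130),.1727),('tf',(204,258),(319,246),.1865),('lf',(273,415),(347,402),.1127)):
    L=f(*l,z);R=f(*r,z);print(n,(L+R)/2,np.linalg.norm(L-R),np.degrees(np.arctan2(*(R-L)[::-1])))
E
```

```text
base (array([ 0.3875, -0.3213]), array([ 0.4554, -0.2935]), array([ 0.491 , -0.3812])) 0.07335773661075458 0.09462037896972907 -67.90009122311433 22.213753667022686
tb [ 0.4152 -0.2926] 0.01905305325039151 19.907521501543933
tf [ 0.4218 -0.3091] 0.019990218771588665 17.441005950359596
lf [ 0.4419 -0.3596] 0.017168209084462437 21.88651746661829
```

```bash
python3 -m inch '[{"claw":1,"travel":[-0.025,0.08,-0.2],"turn":0.04},{"claw":1,"travel":[-0.025,0.08,-0.35],"turn":0.06},{"claw":1,"travel":[-0.025,0.08,-0.35],"turn":0.06},{"claw":1,"travel":[-0.025,0.08,-0.35],"turn":0.06}]' 120
python3 - <<'E'
from h import *
np.set_printoptions(precision=4,suppress=True)
s=json.load(open('w1.json'))
for p,z in(((210,302),.2),((240,235),.0),((195,245),0.),((303,265),.03),((210,330),.2)):print(p,onz('wrist',*p,z,s)[:2])
s=get_state();print(s['position'],s['ee_rot'])
im=grab('wrist','w2.png');s={k:s[k].tolist() for k in('position','ee_rot')}
p,c,k=redpoly(im,(180,60,200,250));print(p.tolist(),c);[print(q,onz('wrist',*q,.1865,s)[:2]) for q in p]
E
```

```text
clock: 1.55
position: [0.424, -0.3146, 0.2588]
ee_rot: [-0.0, 0.562, 0.827, 0.0]
contact_force: [0.9, -0.4, -0.5]
width: 0.0854
gripper_force: 0.0
(210, 302) [ 0.3833 -0.4441]
(240, 235) [ 0.3898 -0.4657]
(195, 245) [ 0.3221 -0.4972]
(303, 265) [ 0.4933 -0.4819]
(210, 330) [ 0.3873 -0.4766]
[ 0.424  -0.3146  0.2588] [-0.0002  0.5617  0.8274  0.    ]
[[270, 185], [266, 188], [265, 209], [270, 238], [273, 242], [287, 242], [291, 237], [293, 188]] [279.  213.5]
[270 185] [ 0.4075 -0.2911]
[266 188] [ 0.4058 -0.2939]
[265 209] [ 0.4104 -0.3078]
[270 238] [ 0.4211 -0.3263]
[273 242] [ 0.4241 -0.3284]
[287 242] [ 0.433  -0.3248]
[291 237] [ 0.4342 -0.3203]
[293 188] [ 0.4222 -0.2875]
```

```bash
python3 -m inch '[{"claw":1,"travel":[-0.005,0,-0.2]},{"claw":1,"travel":[-0.005,0,-0.4]},{"claw":1,"travel":[-0.005,0,-0.49]},{"claw":1,"travel":[-0.005,0,-0.49]},{"claw":0,"travel":[-0.005,0,-0.49]}]' 60
python3 -m inch '[{"claw":-1,"travel":[0,0,0]},{"claw":-1,"travel":[0,0,0]},{"claw":-1,"travel":[0,0,0]},{"claw":-1,"travel":[0,0,0]},{"claw":-1,"travel":[0,0,0]}]' 60
python3 -m inch '[{"claw":-1,"travel":[0,0,0]},{"claw":-1,"travel":[0,0,0]},{"claw":-1,"travel":[0,0,0]}]' 120
```

```text
invalid input at $[0]: expected keys claw, travel, turn
invalid input at $[0]: expected keys claw, travel, turn
invalid input at $[0]: expected keys claw, travel, turn
```

```bash
python3 -m inch '[{"claw":1,"travel":[-0.005,0,-0.2],"turn":0},{"claw":1,"travel":[-0.005,0,-0.4],"turn":0},{"claw":1,"travel":[-0.005,0,-0.49],"turn":0},{"claw":1,"travel":[-0.005,0,-0.49],"turn":0},{"claw":0,"travel":[-0.005,0,-0.49],"turn":0}]' 60
python3 -m inch '[{"claw":-1,"travel":[0,0,0],"turn":0},{"claw":-1,"travel":[0,0,0],"turn":0},{"claw":-1,"travel":[0,0,0],"turn":0},{"claw":-1,"travel":[0,0,0],"turn":0},{"claw":-1,"travel":[0,0,0],"turn":0}]' 60
python3 -m inch '[{"claw":-1,"travel":[0,0,0],"turn":0},{"claw":-1,"travel":[0,0,0],"turn":0},{"claw":-1,"travel":[0,0,0],"turn":0}]' 120
```

```text
clock: 2.1
position: [0.4241, -0.3157, 0.1623]
ee_rot: [0.002, 0.561, 0.828, -0.0]
contact_force: [0.2, 0.4, 0.2]
width: 0.0732
gripper_force: 0.0
clock: 2.6
position: [0.4232, -0.3147, 0.1615]
ee_rot: [0.001, 0.561, 0.828, -0.0]
contact_force: [-0.9, -0.2, 5.0]
width: 0.0189
gripper_force: 58.7
clock: 2.9
position: [0.4233, -0.3147, 0.1616]
ee_rot: [0.001, 0.561, 0.828, -0.0]
contact_force: [-0.8, 0.1, 6.4]
width: 0.0185
gripper_force: 116.8
```

```bash
python3 -m inch '[{"claw":-1,"travel":[0.02,-0.05,0.038],"turn":0},{"claw":-1,"travel":[0.04,-0.1,0.076],"turn":0},{"claw":-1,"travel":[0.06,-0.15,0.114],"turn":0},{"claw":-1,"travel":[0.085,-0.21,0.158],"turn":0},{"claw":-1,"travel":[0.1,-0.25,0.188],"turn":0}]' 120
python3 -m inch '[{"claw":-1,"travel":[0,0,0.2],"turn":0},{"claw":-1,"travel":[0,0,0.4],"turn":0},{"claw":-1,"travel":[0,0,0.6],"turn":0},{"claw":-1,"travel":[0,0,0.8],"turn":0},{"claw":-1,"travel":[0,0,0.8],"turn":0}]'
python3 - <<'E'
from h import *
s=get_state();print(s['qpos']);w=grab('wrist','w3.png');t=grab('top','t3.png');c=grab('scene','s3.png')
cv2.imwrite('pics/m3.png',np.hstack([w,c])[:,:,::-1][:, :1120]);m=cv2.resize(np.hstack([w,c]),(800,300));cv2.imwrite('pics/m3.png',m[:,:,::-1])
E
```

```text
clock: 3.4
position: [0.4433, -0.3651, 0.1983]
ee_rot: [0.0, 0.561, 0.828, 0.0]
contact_force: [0.8, -0.0, -1.2]
width: 0.0185
gripper_force: 117.1
clock: 3.9
position: [0.4445, -0.3659, 0.3643]
ee_rot: [0.006, 0.561, 0.828, -0.001]
contact_force: [0.3, -0.2, 0.8]
width: 0.0185
gripper_force: 117.1
[-8.09636121e-01  2.30691597e-01  1.29190698e+00  2.21861751e-04
  1.60743153e+00 -1.19007734e+00]
```

View pics/m3.png

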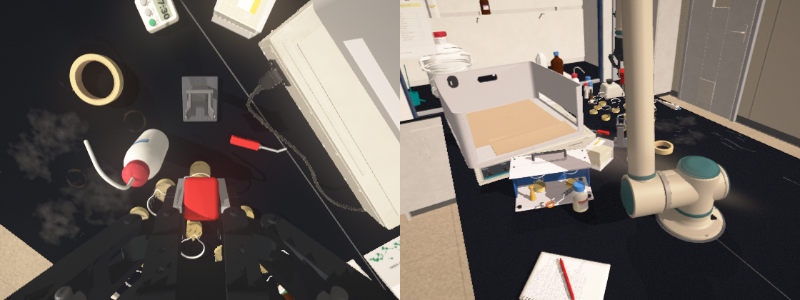

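The puller is held, its handle visible between the pads, and the holster is empty. Next I'll go over to the carrier.

```bash
python3 -m inch '[{"claw":-1,"travel":[0,0.24,0],"turn":0.03},{"claw":-1,"travel":[0,0.48,0],"turn":0.06},{"claw":-1,"travel":[0,0.72,0],"turn":0.09},{"claw":-1,"travel":[0,0.95,0],"turn":0.11},{"claw":-1,"travel":[0,0.95,0],"turn":0.11}]' 120
python3 -m inch '[{"claw":-1,"travel":[0,0.24,0],"turn":0},{"claw":-1,"travel":[0,0.48,0],"turn":0},{"claw":-1,"travel":[0,0.72,0],"turn":0},{"claw":-1,"travel":[0,0.95,0],"turn":0},{"claw":-1,"travel":[0,0.95,0],"turn":0}]'
python3 -m inch '[{"claw":-1,"travel":[0,0.24,0],"turn":0},{"claw":-1,"travel":[0,0.48,0],"turn":0},{"claw":-1,"travel":[0.08,0.72,0],"turn":0},{"claw":-1,"travel":[0.08,0.87,0],"turn":0},{"claw":-1,"travel":[0.08,0.87,0],"turn":0}]'
python3 - <<'E'
from h import *
s=get_state();print(s['position'],s['ee_rot'],s['qpos']);w=grab('wrist','w4.png');t=grab('top','t4.png');json.dump({k:s[k].tolist() for k in('position','ee_rot')},open('w4.json','w'))
E
```

```text
clock: 4.55
position: [0.4413, -0.1685, 0.3565]
ee_rot: [-0.003, 0.407, 0.913, 0.002]
contact_force: [-0.1, -0.8, -1.4]
width: 0.0185
gripper_force: 117.4
clock: 5.05
position: [0.4418, 0.0203, 0.3565]
ee_rot: [-0.002, 0.407, 0.913, 0.001]
contact_force: [0.8, -1.0, -0.9]
width: 0.0181
gripper_force: 117.6
clock: 5.55
position: [0.4593, 0.1919, 0.3559]
ee_rot: [-0.002, 0.408, 0.913, -0.001]
contact_force: [0.8, -0.1, -0.5]
width: 0.0184
gripper_force: 117.7
[0.45927734 0.1918954  0.35591438] [-1.68676640e-03  4.08399529e-01  9.12801561e-01 -5.37824864e-04] [ 2.55001066e-01  1.16089102e-01  1.45577456e+00  1.27066562e-03
  1.57303402e+00 -4.74393085e-01]
```

View pics/w4.png

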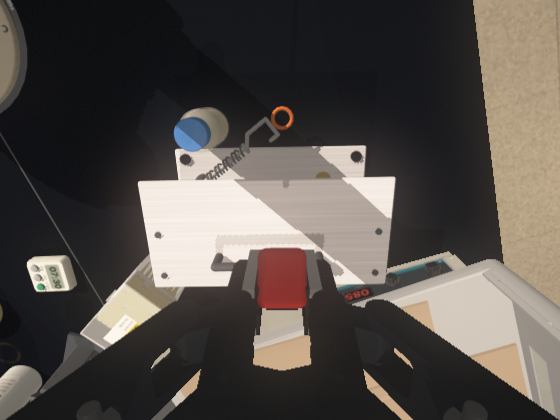

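The wrist view shows the eye at (283,118), the hook and spring running toward the pivot near (200,180), and the reagent bottle at (200,130). The roof's front corners are at (139,182) and (395,178), and the base plate's front corners are at (177,151) and (366,147).

```bash
cat > carrier.py <<'E'
from h import *
np.set_printoptions(precision=4,suppress=True)
s=json.load(open('w4.json'));im=cv2.imread('pics/w4.png')[:,:,::-1].copy()
def edge(uc,v0,v1):  # subpixel strongest dark->bright row per column
    g=cv2.GaussianBlur(cv2.cvtColor(im,cv2.COLOR_RGB2GRAY),(3,3),0).astype(float);P=[]
    for u in uc:
        d=np.diff(g[v0:v1,u]);k=int(np.argmax(d));P.append((u,v0+k+.5))
    return cv2.fitLine(np.float32(P),cv2.DIST_HUBER,0,.01,.01).ravel()
def col(vc,u0,u1,sg):
    g=cv2.GaussianBlur(cv2.cvtColor(im,cv2.COLOR_RGB2GRAY),(3,3),0).astype(float);P=[]
    for v in vc:
        d=sg*np.diff(g[v,u0:u1]);k=int(np.argmax(d));P.append((u0+k+.5,v))
    return cv2.fitLine(np.float32(P),cv2.DIST_HUBER,0,.01,.01).ravel()
def X(a,b):
    t=np.linalg.solve(np.array([[a[0],-b[0]],[a[1],-b[1]]]),[b[2]-a[2],b[3]-a[3]]);return a[2:]+t[0]*a[:2]
rf=edge(list(range(150,195))+list(range(335,390)),170,188)
rl=col(range(190,275),128,165,1);rr=col(range(190,255),375,405,-1)
bf=edge(list(range(225,240))+list(range(300,350)),138,158);bl=col(range(155,172),165,188,1);br=col(range(155,172),358,376,-1)
def show(n,L,R,z,x0):
    A=onz('wrist',*L,z,s);B=onz('wrist',*R,z,s);y=(B-A)[:2];l=np.linalg.norm(y);y/=l;xx=np.array([y[1],-y[0]])
    o=(A+B)[:2]/2-10e-3*y-x0*xx
    print(n,L,R,'len',l,'yaw x deg',np.degrees(np.arctan2(xx[1],xx[0])),'origin',o);return o,xx,y
show('roof',X(rf,rl),X(rf,rr),.141,-.035)
show('base',X(bf,bl),X(bf,br),.008,-.050)
E
python3 - <<'E'
from carrier import *
for c,q in blobs(im,(3,150,100),(16,255,255)): print(c,q,onz('wrist',*c,.05,s))
E
```

```text
roof [136.8611 180.7851] [395.1235 176.3771] len 0.2875349538633283 yaw x deg -47.1401117361019 origin [0.4656 0.1443]
base [174.2122 148.5507] [365.2325 144.8745] len 0.2865892221364668 yaw x deg -47.06599777858941 origin [0.4653 0.1442]
[281.9, 116.9] [271, 106, 22, 24, 228] [0.422  0.2342 0.05  ]
[356.2, 294.4] [353, 292, 7, 6, 24] [0.6946 0.1084 0.05  ]
[347.8, 296.1] [346, 294, 5, 6, 13] [0.6868 0.0972 0.05  ]
```

The measured carrier (roof 287 mm, base 287 mm, yaw -47.1°) and eye (156.8 mm from the pivot) fit the given sizes. Now I'll put the prong above the eye and check it with the scene camera.

```bash
python3 -m inch '[{"claw":-1,"travel":[-0.15,0.16,0],"turn":0.006},{"claw":-1,"travel":[-0.3,0.32,0],"turn":0.006},{"claw":-1,"travel":[-0.44,0.486,-0.05],"turn":0.006},{"claw":-1,"travel":[-0.44,0.486,-0.25],"turn":0.006},{"claw":-1,"travel":[-0.44,0.486,-0.45],"turn":0.006}]' 120
python3 -m inch '[{"claw":-1,"travel":[0,0,-0.15],"turn":0},{"claw":-1,"travel":[0,0,-0.25],"turn":0},{"claw":-1,"travel":[0,0,-0.25],"turn":0},{"claw":-1,"travel":[0,0,-0.25],"turn":0}]'
python3 - <<'E'
from carrier import *
s=get_state();print(s['position'],s['ee_rot'],s['contact_force']);c=grab('scene','s5.png');t=grab('top','t5.png');grab('wrist','w5.png')
m=np.hstack([cv2.resize(c[190:330,130:270],(400,400),interpolation=2),cv2.resize(t[180:280,130:230],(400,400),interpolation=2)]);cv2.imwrite('pics/m5.png',m[:,:,::-1])
E
```

```text
clock: 6.15
position: [0.3711, 0.2861, 0.2677]
ee_rot: [0.001, 0.401, 0.916, 0.001]
contact_force: [1.5, -0.3, -1.6]
width: 0.0183
gripper_force: 117.7
clock: 6.55
position: [0.3716, 0.2857, 0.2183]
ee_rot: [0.0, 0.402, 0.916, -0.0]
contact_force: [-0.1, -0.2, 0.5]
width: 0.0187
gripper_force: 117.7
roof [136.8611 180.7851] [395.1235 176.3771] len 0.28753141638478763 yaw x deg -47.140159127345925 origin [0.4656 0.1443]
base [174.2122 148.5507] [365.2325 144.8745] len 0.2865867877938429 yaw x deg -47.06602705592956 origin [0.4653 0.1441]
[0.3716 0.2857 0.2183] [ 0.0001  0.4023  0.9155 -0.0003] [-0.0901 -0.1799  0.5254]
```

View pics/m5.png

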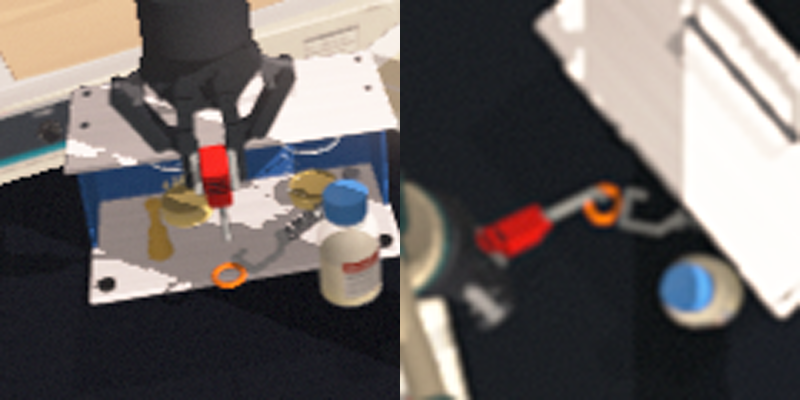

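The scene crop shows the prong tip at about (210,274) px with the eye just beyond it at (210,286). In the top crop the shank ends at about (181,228), over the orange eye.

```bash
cat >> h.py <<'E'
def proj(n,X):
    p=imaging.camera_params(n);T=np.linalg.inv(np.array(p['cam_to_world']));q=np.array(p['camera_matrix'])@(T@np.r_[X,1])[:3];return q[:2]/q[2]
E
python3 - <<'E'
from h import *
np.set_printoptions(precision=4,suppress=True)
tip=np.array([.4222,.2305,.0835])
for n in('scene','top'):print(n,'tip',proj(n,tip),'bend',proj(n,tip+[0,0,.026]),'eye',proj(n,[.422,.2342,.05]))
c=cv2.imread('pics/s5.png')[:,:,::-1].copy();t=cv2.imread('pics/t5.png')[:,:,::-1].copy()
for n,i in(('scene',c),('top',t)):print(n,[b for b in blobs(i,(3,150,100),(16,255,255),20)])
h=c[255:282,200:222];print('scene gray max per row:');g=cv2.cvtColor(h,cv2.COLOR_RGB2GRAY)
print(g)
print(cv2.cvtColor(t[218:240,168:192],cv2.COLOR_RGB2GRAY))
E
```

```text
scene tip [207.7783 274.2169] bend [206.6499 265.7847] eye [208.3066 285.6638]
top tip [179.2201 230.1773] bend [177.2956 229.5508] eye [180.4806 230.9813]
scene [([222.5, 82.7], [220, 80, 7, 6, 21]), ([209.7, 286.1], [204, 282, 12, 9, 56])]
top [([180.7, 231.7], [176, 226, 9, 11, 48])]
scene gray max per row:
[[153  53  53  53  52  51  48  45  43  42  77 134 185 177 152 156 155 192
  208 154 192 228]
 [156  74  51  43  37  36  43  49  50  48  68 120 174 197 216 228 229 228
  228 228 228 227]
 [150  90  54  47  45  43  41  42  41  53  91 180 228 228 227 227 228 228
  228 228 228 229]
 [121 103  83  52  54  54  54  57  61  64  79 173 228 228 229 228 229 230
  230 229 231 230]
 [138 124  86  56  54  58  58  60  60  61  72 169 229 229 231 230 230 231
  230 231 230 229]
 [136 129 107  57  57  60  57  59  61  60  69 163 225 229 230 229 229 229
  227 226 226 225]
 [136 148 136  74  59  62  58  62  69  84 104 179 227 226 226 225 225 225
  225 225 225 224]
 [140 181 198 140  96 103  95  79 108 146 188 222 225 224 225 224 225 224
  227 226 225 225]
 [116 164 216 211 191 199 177 107 137 190 22
[... 3246 characters left out ...]
52 138 112  78  53  30  35  73 113 125 108  91  90 105 102  95 103
   97  62  29  15  16  18]
 [125 111  79  52  34  22  21  22  45  89 128 146 147 150 140 107  88 100
   98  67  41  34  25  20]
 [ 73  50  33  25  24  25  27  24  27  52  93 124 134 132 115  79  75 102
  107  96  84  76  65  54]
 [ 42  25  22  27  26  30  25  27  23  31  45  64  69  69  58  42  56  82
   95 100 103 101  98  96]
 [ 29  24  24  27  28  27  30  27  26  22  24  23  25  26  22  25  34  48
   59  69  76  83  88  93]
 [ 27  23  25  24  27  30  25  28  29  27  25  24  24  25  26  25  26  28
   30  35  36  39  48  55]
 [ 25  28  29  27  30  29  26  27  27  28  28  26  27  29  27  27  26  26
   27  25  20  16  19  26]]
```

```bash
python3 -m inch '[{"claw":-1,"travel":[-0.006,0.016,0],"turn":0},{"claw":-1,"travel":[-0.006,0.016,-0.1],"turn":0},{"claw":-1,"travel":[-0.006,0.016,-0.19],"turn":0},{"claw":-1,"travel":[-0.006,0.016,-0.277],"turn":0},{"claw":-1,"travel":[-0.006,0.016,-0.277],"turn":0}]' 120
python3 - <<'E'
from h import *
np.set_printoptions(precision=4,suppress=True)
s=get_state();print(s['position'],s['ee_rot'],s['contact_force']);c=grab('scene','s6.png');t=grab('top','t6.png')
for n,i in(('scene',c),('top',t)):print(n,[b for b in blobs(i,(3,150,100),(16,255,255),20)])
cv2.imwrite('pics/m6.png',np.hstack([cv2.resize(c[250:310,180:240],(400,400),interpolation=2),cv2.resize(t[205:255,155:205],(400,400),interpolation=2)])[:,:,::-1])
E
```

```text
clock: 7.2
position: [0.3684, 0.2896, 0.1614]
ee_rot: [-0.001, 0.401, 0.916, -0.001]
contact_force: [-0.5, -0.1, -0.6]
width: 0.0187
gripper_force: 117.7
[0.3684 0.2896 0.1614] [-0.0011  0.4012  0.916  -0.0014] [-0.4858 -0.0911 -0.5727]
scene [([209.9, 286.7], [204, 282, 12, 9, 47])]
top [([180.4, 230.8], [176, 226, 9, 11, 48])]
```

View pics/m6.png

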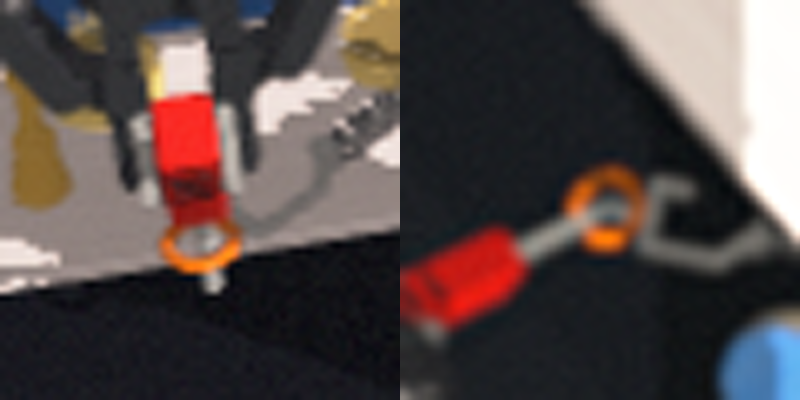

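The prong is in the eye: its tip shows below the ring in the scene crop (210,290), and the shank enters the ring in the top crop. I'll work out the stretch and swing.

```bash
cat > plan.py <<'E'
from h import *
xd=np.array([.6807,-.7325]);yd=np.array([.7325,.6807]);O=np.array([.4655,.14425]);piv=O-.095*yd
off=np.array([.0508,-.0550])  # TCP->tip
def P(th,r,dx=0):return piv+r*(-np.sin(th)*xd+np.cos(th)*yd)+dx*xd
def car(p):d=np.array(p)[:2]-O;return np.array([d@xd,d@yd])*1e3
E
python3 - <<'E'
from plan import *
np.set_printoptions(precision=3,suppress=True)
s=get_state();tip=s['position'][:2]+off;print(car(tip))
d=tip-piv;th=np.arctan2(-d@xd,d@yd);print(th,np.hypot(*d))
pts=[(th,.18),(th,.2),(th,.22),(th,.24)]+[(t,.24) for t in(.58,.5,.42,.34,.26,.18,.12,.08,.045,.0125)]
for t,r in pts:print('%.3f %.3f'%(t,r),(P(t,r)-tip)/.2)
E
```

```text
[-97.191  29.345]
0.6634707682557527 0.15782253848829736
0.663 0.180 [0.018 0.109]
0.663 0.200 [0.033 0.208]
0.663 0.220 [0.049 0.307]
0.663 0.240 [0.065 0.406]
0.580 0.240 [0.163 0.386]
0.500 0.240 [0.255 0.359]
0.420 0.240 [0.345 0.325]
0.340 0.240 [0.432 0.284]
0.260 0.240 [0.515 0.236]
0.180 0.240 [0.594 0.182]
0.120 0.240 [0.65  0.137]
0.080 0.240 [0.686 0.105]
0.045 0.240 [0.717 0.076]
0.013 0.240 [0.744 0.049]
```

```bash
python3 -m inch '[{"claw":-1,"travel":[0.018,0.109,0],"turn":0},{"claw":-1,"travel":[0.033,0.208,0],"turn":0},{"claw":-1,"travel":[0.049,0.307,0],"turn":0},{"claw":-1,"travel":[0.065,0.406,0],"turn":0},{"claw":-1,"travel":[0.065,0.406,0],"turn":0}]' 120
python3 - <<'E'
from plan import *
np.set_printoptions(precision=4,suppress=True)
s=get_state();tip=s['position'][:2]+off;print(s['position'],car(tip),np.hypot(*(tip-piv)),s['contact_force'],s['moment'])
t=grab('top','t7.png')
for b in blobs(t,(3,150,100),(16,255,255),15):
  e=onz('top',*b[0],.05)[:2];print(b,e,np.hypot(*(e-piv)))
E
```

```text
clock: 7.8
position: [0.383, 0.3717, 0.1634]
ee_rot: [0.001, 0.401, 0.916, -0.001]
contact_force: [-2.1, -5.3, -1.2]
width: 0.0184
gripper_force: 117.7
[0.383  0.3717 0.1634] [-147.919   94.192] 0.24015750222228452 [-2.0729 -5.2737 -1.2131] [-1.1835  0.2342 -0.2729]
([159.4, 226.4], [155, 221, 9, 11, 57]) [0.4354 0.3051] 0.22897450343900705
```

```bash
python3 -m inch '[{"claw":-1,"travel":[0.098,-0.020,0],"turn":0},{"claw":-1,"travel":[0.19,-0.047,0],"turn":0},{"claw":-1,"travel":[0.28,-0.081,0],"turn":0},{"claw":-1,"travel":[0.367,-0.122,0],"turn":0},{"claw":-1,"travel":[0.45,-0.17,0],"turn":0}]' 120
python3 -m inch '[{"claw":-1,"travel":[0.079,-0.054,0],"turn":0},{"claw":-1,"travel":[0.135,-0.099,0],"turn":0},{"claw":-1,"travel":[0.171,-0.131,0],"turn":0},{"claw":-1,"travel":[0.171,-0.131,0],"turn":0}]'
python3 - <<'E'
from plan import *
np.set_printoptions(precision=4,suppress=True)
s=get_state();tip=s['position'][:2]+off;print(s['position'],car(tip),np.hypot(*(tip-piv)),s['contact_force'],s['moment'])
t=grab('top','t8.png');c=grab('scene','s8.png')
for n,i in(('top',t),('scene',c)):
 for b in blobs(i,(3,150,100),(16,255,255),8):
  e=onz(n,*b[0],.05)[:2];print(n,b,e,np.hypot(*(e-piv)),car(e))
cv2.imwrite('pics/m8.png',cv2.resize(c[215:305,140:260],(800,600),interpolation=2)[:,:,::-1])
E
```

```text
clock: 8.35
position: [0.4741, 0.3359, 0.1628]
ee_rot: [-0.0, 0.402, 0.916, -0.0]
contact_force: [-2.3, -3.2, 0.8]
width: 0.0187
gripper_force: 117.9
clock: 8.75
position: [0.5078, 0.31, 0.1627]
ee_rot: [-0.0, 0.402, 0.916, -0.0]
contact_force: [-4.6, -3.3, 1.0]
width: 0.0187
gripper_force: 117.9
[0.5078 0.31   0.1627] [-17.7063 143.5776] 0.23923600051413413 [-4.5637 -3.2709  1.0254] [-0.9714  0.8501 -0.411 ]
scene ([166.3, 272.9], [161, 269, 11, 8, 38]) [0.5483 0.2492] 0.2280062044113921 [-20.5657 132.075 ]
```

View pics/m8.png

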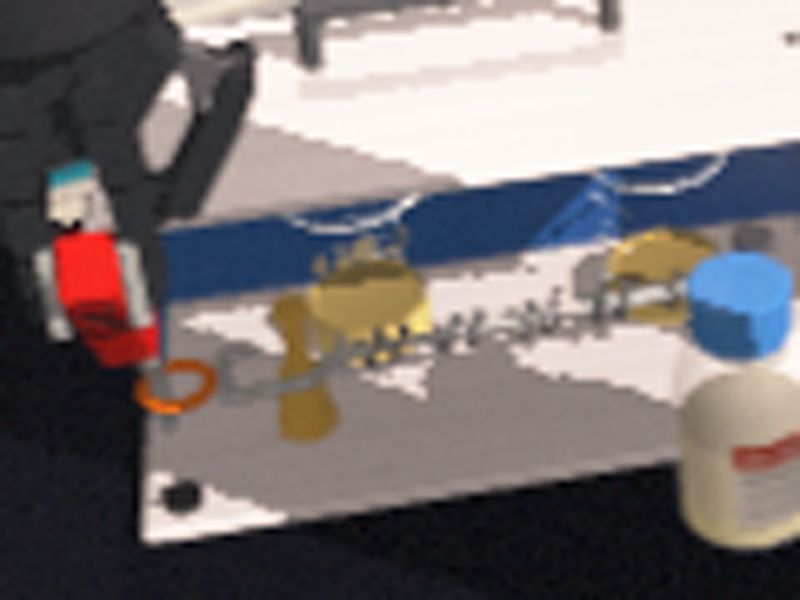

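The scene crop shows the ring on the prong, with the hook's crossbar and lip to the left of (beyond) the brass post at (300,370). I'll check the post's position against the prediction.

```bash
python3 - <<'E'
from plan import *
np.set_printoptions(precision=2,suppress=True)
post=np.r_[O+.09*yd,.05];f=lambda X:(proj('scene',X)-[140,215])*6.667
for z in(.008,.05,.063,.07):post[2]=z;print(z,f(post))
s=get_state();tip=s['position'][:2]+off;print('tip',f(np.r_[tip,s['position'][2]-.1348]))
for t,r in((.045,.243),(.0125,.243),(.0125,.23),(.0125,.221),(.0125,.212)):print(t,r,(P(t,r)-tip)/.2,car(P(t,r)))
c=cv2.imread('pics/s0.png');h=cv2.cvtColor(c,cv2.COLOR_BGR2HSV)[250:285,175:200]
m=cv2.inRange(h,(14,120,60),(30,255,255))
for v in range(35):
  u=np.flatnonzero(m[v]); 
  if len(u):print(v+250,u.min()+175,u.max()+175,end='; ')
E
```

```text
0.008 [298.92 418.59]
0.05 [284.84 336.85]
0.063 [280.37 310.89]
0.07 [277.93 296.77]
tip [155.04 432.3 ]
0.045 0.243 [ 0.04 -0.01] [-10.93 147.74]
0.0125 0.243 [ 0.07 -0.04] [ -3.04 147.97]
0.0125 0.23 [ 0.03 -0.09] [ -2.87 134.97]
0.0125 0.221 [-0.01 -0.12] [ -2.76 125.97]
0.0125 0.212 [-0.04 -0.15] [ -2.65 116.97]
254 195 198; 255 192 199; 256 190 199; 257 189 199; 258 187 199; 259 182 199; 260 181 199; 261 181 199; 262 181 199; 263 181 199; 264 182 197; 265 183 194; 266 183 199; 267 183 198; 268 183 195; 269 183 187; 270 182 187; 271 182 187; 272 182 188; 273 183 188; 274 182 188; 275 182 189; 276 182 189; 277 182 190; 278 182 189; 279 182 189; 280 184 187;
```

```bash
python3 -m inch '[{"claw":-1,"travel":[0.02,0.0,0],"turn":0},{"claw":-1,"travel":[0.04,-0.01,0],"turn":0},{"claw":-1,"travel":[0.055,-0.026,0],"turn":0},{"claw":-1,"travel":[0.07,-0.042,0],"turn":0},{"claw":-1,"travel":[0.07,-0.042,0],"turn":0}]' 120
python3 - <<'E'
from plan import *
np.set_printoptions(precision=4,suppress=True)
s=get_state();tip=s['position'][:2]+off;print(s['position'],car(tip),np.hypot(*(tip-piv)),s['contact_force'],s['moment'])
c=grab('scene','s9.png')
for b in blobs(c,(3,150,100),(16,255,255),8):
  e=onz('scene',*b[0],.05)[:2];print(b,np.hypot(*(e-piv)),car(e))
for t,r in((.01,.23),(.01,.221),(.01,.212)):print(t,r,(P(t,r)-tip)/.2,car(P(t,r)))
E
```

```text
clock: 9.35
position: [0.5211, 0.3022, 0.1627]
ee_rot: [0.0, 0.401, 0.916, -0.0]
contact_force: [-3.7, -3.3, 0.8]
width: 0.0181
gripper_force: 117.8
[0.5211 0.3022 0.1627] [ -2.9653 148.0513] 0.24307185834788034 [-3.6647 -3.2986  0.7571] [-0.9799  0.8961 -0.3758]
([164.3, 269.6], [159, 266, 11, 8, 31]) 0.23255531593994108 [ -5.5963 137.486 ]
0.01 0.23 [-0.0456 -0.0469] [ -2.2998 134.9762]
0.01 0.221 [-0.0783 -0.0779] [ -2.2098 125.9775]
0.01 0.212 [-0.1109 -0.1089] [ -2.1198 116.9787]
```

```bash
python3 -m inch '[{"claw":-1,"travel":[-0.023,-0.024,0],"turn":0},{"claw":-1,"travel":[-0.046,-0.047,0],"turn":0},{"claw":-1,"travel":[-0.062,-0.062,0],"turn":0},{"claw":-1,"travel":[-0.078,-0.078,0],"turn":0},{"claw":-1,"travel":[-0.078,-0.078,0],"turn":0}]' 120
python3 -m inch '[{"claw":-1,"travel":[-0.016,-0.015,0],"turn":0},{"claw":-1,"travel":[-0.033,-0.031,0],"turn":0},{"claw":-1,"travel":[-0.033,-0.031,0],"turn":0}]'
python3 - <<'E'
from plan import *
np.set_printoptions(precision=4,suppress=True)
s=get_state();tip=s['position'][:2]+off;print(s['position'],car(tip),np.hypot(*(tip-piv)),s['contact_force'],s['moment'])
c=grab('scene','s10.png')
for b in blobs(c,(3,150,100),(16,255,255),8):
  e=onz('scene',*b[0],.05)[:2];print(b,np.hypot(*(e-piv)),car(e))
cv2.imwrite('pics/m10.png',cv2.resize(c[215:305,140:260],(800,600),interpolation=2)[:,:,::-1])
E
```

```text
clock: 9.9
position: [0.5048, 0.2867, 0.1629]
ee_rot: [0.0, 0.401, 0.916, 0.0]
contact_force: [-2.4, -2.3, 0.8]
width: 0.0187
gripper_force: 117.9
clock: 10.2
position: [0.4997, 0.2815, 0.1632]
ee_rot: [0.001, 0.401, 0.916, 0.002]
contact_force: [-0.3, -0.3, -0.8]
width: 0.0183
gripper_force: 117.8
[0.4997 0.2815 0.1632] [ -2.4007 118.2645] 0.21327903115153676 [-0.257  -0.3313 -0.7988] [ 0.0185 -0.0469 -0.0268]
([174.1, 268.1], [169, 264, 11, 8, 31]) 0.20743670426300317 [ -5.4638 112.3639]
([253.6, 282.0], [251, 281, 7, 3, 8]) 0.10955343839575064 [-108.7487  -81.7787]
```

View pics/m10.png

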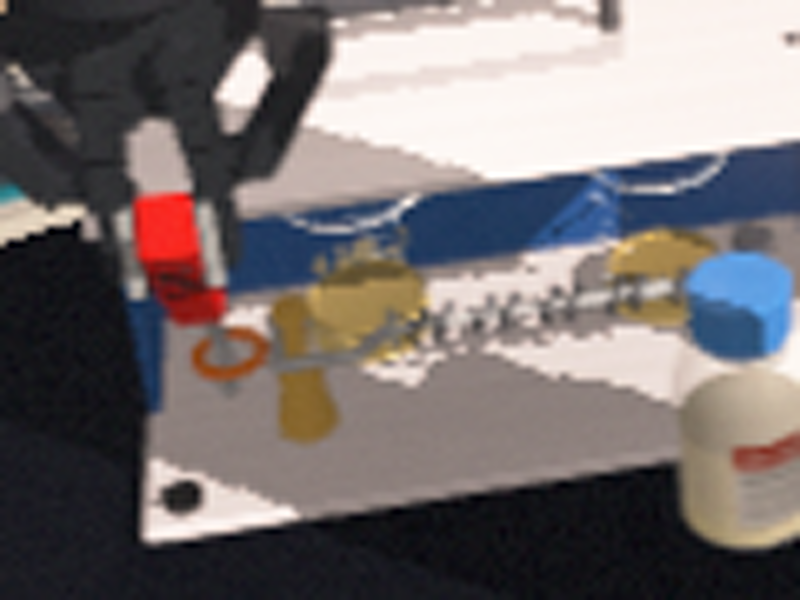

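The hook now sits on the post: the puller force is about zero, and the crossbar is against the neck at (285,350) in the crop. The ring (230,352) is free on the prong. I'll back the prong to the front of the ring and rise carefully under the roof edge.

```bash
python3 -m inch '[{"claw":-1,"travel":[-0.013,0.007,0],"turn":0},{"claw":-1,"travel":[-0.026,0.014,0],"turn":0},{"claw":-1,"travel":[-0.026,0.014,0.035],"turn":0},{"claw":-1,"travel":[-0.026,0.014,0.07],"turn":0},{"claw":-1,"travel":[-0.026,0.014,0.07],"turn":0}]' 120
python3 - <<'E'
from plan import *
np.set_printoptions(precision=4,suppress=True)
s=get_state();tip=s['position'][:2]+off;print(s['position'],car(tip),s['position'][2]-.1348,s['contact_force'],s['moment'])
c=grab('scene','s11.png')
for b in blobs(c,(3,150,100),(16,255,255),8):
  e=onz('scene',*b[0],.05)[:2];print(b,np.hypot(*(e-piv)),car(e))
E
```

```text
clock: 10.75
position: [0.4946, 0.2842, 0.1784]
ee_rot: [0.001, 0.401, 0.916, 0.001]
contact_force: [0.5, -0.6, -0.3]
width: 0.0186
gripper_force: 117.8
[0.4946 0.2842 0.1784] [ -7.857  116.3197] 0.043558215038453724 [ 0.4921 -0.5665 -0.3142] [-0.0126 -0.0188  0.029 ]
([174.1, 268.3], [169, 264, 11, 8, 31]) 0.2074577910928283 [ -6.3085 112.3611]
```

```bash
python3 -m inch '[{"claw":-1,"travel":[-0.001,0.001,0.02],"turn":0},{"claw":-1,"travel":[-0.003,0.003,0.04],"turn":0},{"claw":-1,"travel":[-0.005,0.005,0.055],"turn":0},{"claw":-1,"travel":[-0.007,0.008,0.07],"turn":0},{"claw":-1,"travel":[-0.007,0.008,0.07],"turn":0}]' 120
python3 - <<'E'
from plan import *
np.set_printoptions(precision=4,suppress=True)
s=get_state();tip=s['position'][:2]+off;print(s['position'],car(tip),s['position'][2]-.1348,s['contact_force'],s['moment'])
c=grab('scene','s12.png')
for b in blobs(c,(3,150,100),(16,255,255),8):
  e=onz('scene',*b[0],.05)[:2];print(b,np.hypot(*(e-piv)),car(e))
cv2.imwrite('pics/m12.png',cv2.resize(c[215:305,140:260],(800,600),interpolation=2)[:,:,::-1])
E
```

```text
clock: 11.3
position: [0.4924, 0.2854, 0.1913]
ee_rot: [0.0, 0.401, 0.916, 0.0]
contact_force: [1.5, -0.1, -1.9]
width: 0.0188
gripper_force: 117.8
[0.4924 0.2854 0.1913] [-10.264  115.5703] 0.05651711302380541 [ 1.5496 -0.1422 -1.8798] [-0.0141 -0.0185  0.003 ]
([174.1, 268.2], [169, 264, 11, 8, 33]) 0.20744682168154122 [ -5.8863 112.3625]
```

View pics/m12.png

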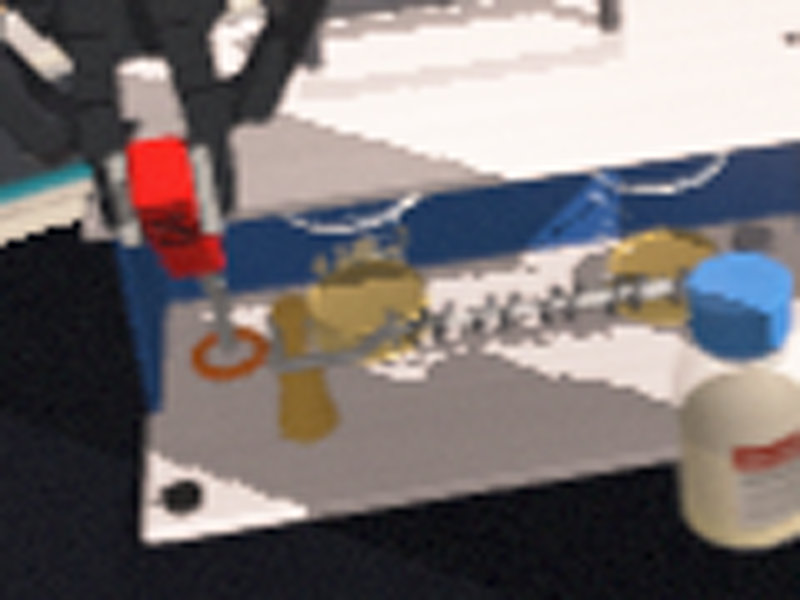

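The picture shows the prong tip level with or just above the ring (228,352), and the hook still on the post. I'll rise a little further, then go out to the front.

```bash
python3 -m inch '[{"claw":-1,"travel":[-0.002,0.002,0.02],"turn":0},{"claw":-1,"travel":[-0.008,0.009,0.04],"turn":0},{"claw":-1,"travel":[-0.03,0.033,0.055],"turn":0},{"claw":-1,"travel":[-0.1,0.11,0.07],"turn":0},{"claw":-1,"travel":[-0.2,0.22,0.1],"turn":0}]' 120
python3 - <<'E'
from plan import *
np.set_printoptions(precision=4,suppress=True)
s=get_state();tip=s['position'][:2]+off;print(s['position'],s['ee_rot'],car(tip),s['contact_force'])
c=grab('scene','s13.png')
for b in blobs(c,(3,150,100),(16,255,255),8):
  e=onz('scene',*b[0],.05)[:2];print(b,np.hypot(*(e-piv)),car(e))
E
```

```text
clock: 11.85
position: [0.4521, 0.3292, 0.2107]
ee_rot: [0.0, 0.402, 0.916, -0.0]
contact_force: [-0.0, 0.7, -0.7]
width: 0.0181
gripper_force: 117.8
[0.4521 0.3292 0.2107] [ 0.      0.4023  0.9155 -0.0002] [-69.7619 115.8305] [-0.0284  0.7325 -0.6561]
([222.5, 82.2], [220, 80, 6, 5, 13]) 2.168829268085981 [2163.9904 -238.2975]
([176.3, 266.9], [173, 264, 7, 8, 23]) 0.20169728049568245 [ -1.7705 106.689 ]
```

```bash
python3 -m inch '[{"claw":-1,"travel":[0,0,0.2],"turn":0},{"claw":-1,"travel":[0,0,0.4],"turn":0},{"claw":-1,"travel":[0,0,0.6],"turn":0},{"claw":-1,"travel":[0,-0.02,0.78],"turn":-0.02},{"claw":-1,"travel":[0,-0.2,0.78],"turn":-0.05}]' 120
python3 -m inch '[{"claw":-1,"travel":[0,-0.24,0],"turn":-0.03},{"claw":-1,"travel":[0,-0.48,0],"turn":-0.065},{"claw":-1,"travel":[0,-0.72,0],"turn":-0.065},{"claw":-1,"travel":[0,-0.95,0],"turn":-0.065},{"claw":-1,"travel":[0,-0.95,0],"turn":-0.065}]'
python3 -m inch '[{"claw":-1,"travel":[0,-0.24,0],"turn":0},{"claw":-1,"travel":[0,-0.48,0],"turn":0},{"claw":-1,"travel":[0,-0.72,0],"turn":0},{"claw":-1,"travel":[0,-0.95,0],"turn":0},{"claw":-1,"travel":[0,-0.95,0],"turn":0}]'
python3 - <<'E'
from plan import *
np.set_printoptions(precision=4,suppress=True)
s=get_state();print(s['position'],s['ee_rot'],np.degrees(2*np.arctan2(s['ee_rot'][2],s['ee_rot'][1])))
c=grab('scene','s14.png');t=grab('top','t14.png')
for n,i in(('top',t),('scene',c)):
 for b in blobs(i,(3,150,100),(16,255,255),8):
  e=onz(n,*b[0],.05)[:2];print(n,b,np.hypot(*(e-piv)),car(e))
E
```

```text
clock: 12.4
position: [0.4541, 0.2928, 0.3725]
ee_rot: [0.003, 0.471, 0.882, 0.006]
contact_force: [0.3, -0.6, -0.3]
width: 0.0182
gripper_force: 118.0
clock: 12.9
position: [0.4518, 0.0946, 0.3672]
ee_rot: [0.001, 0.562, 0.827, -0.001]
contact_force: [-0.8, 0.5, -0.4]
width: 0.0185
gripper_force: 117.8
clock: 13.4
position: [0.4524, -0.0951, 0.3666]
ee_rot: [0.001, 0.562, 0.827, -0.001]
contact_force: [0.3, 0.9, -0.7]
width: 0.0186
gripper_force: 117.9
[ 0.4524 -0.0951  0.3666] [ 0.0008  0.562   0.8271 -0.0012] 111.610434732085
scene ([222.9, 82.5], [221, 80, 5, 6, 10]) 2.1578133624189384 [2152.8258 -240.162 ]
scene ([173.9, 267.6], [169, 264, 11, 8, 45]) 0.20791323439946313 [ -3.2199 112.8875]
```

The eye is still at the hooked distance with the puller away. Back to the holster.

```bash
python3 -m inch '[{"claw":-1,"travel":[-0.01,-0.24,0],"turn":0},{"claw":-1,"travel":[-0.02,-0.48,0],"turn":0},{"claw":-1,"travel":[-0.03,-0.72,0],"turn":0},{"claw":-1,"travel":[-0.045,-0.95,0],"turn":0},{"claw":-1,"travel":[-0.045,-0.95,0],"turn":0}]' 120
python3 -m inch '[{"claw":-1,"travel":[0,-0.2,0],"turn":0},{"claw":-1,"travel":[0,-0.4,0],"turn":0},{"claw":-1,"travel":[0,-0.4,-0.2],"turn":0},{"claw":-1,"travel":[0,-0.4,-0.4],"turn":0},{"claw":-1,"travel":[0,-0.4,-0.4],"turn":0}]'
python3 - <<'E'
from h import *
s=get_state();p=s['position'];print(p,s['ee_rot'],(np.array([.4433,-.3651,.1983])-p)/.2)
E
```

```text
clock: 14.0
position: [0.4439, -0.2839, 0.3659]
ee_rot: [0.0, 0.56, 0.828, -0.001]
contact_force: [0.0, 1.1, -1.3]
width: 0.0185
gripper_force: 117.9
clock: 14.5
position: [0.4417, -0.3557, 0.2809]
ee_rot: [-0.007, 0.558, 0.83, 0.002]
contact_force: [-0.4, 0.7, -1.3]
width: 0.0181
gripper_force: 117.8
[ 0.44169563 -0.35569001  0.28094633] [-0.00668797  0.55839624  0.82954474  0.00210421] [ 0.00802187 -0.04704994 -0.41323163]
```

```bash
python3 -m inch '[{"claw":-1,"travel":[0,0,0],"turn":0},{"claw":-1,"travel":[0,0,0],"turn":0},{"claw":-1,"travel":[0,0,0],"turn":0}]' 120
python3 - <<'E'
from h import *
s=get_state();p=s['position'];print(p,s['ee_rot'],s['qpos'],s['qd'],(np.array([.4433,-.3651,.1983])-p)/.2)
E
```

```text
clock: 14.8
position: [0.4445, -0.361, 0.2896]
ee_rot: [0.003, 0.559, 0.829, -0.0]
contact_force: [-0.4, -0.3, -0.5]
width: 0.0184
gripper_force: 117.9
[ 0.44452702 -0.36099528  0.28957249] [ 2.59136969e-03  5.58927678e-01  8.29212246e-01 -4.32643729e-04] [-8.03703620e-01  2.50565796e-01  1.44361961e+00  2.39289743e-04
  1.44215813e+00 -1.18834125e+00] [-0.0093442   0.00393723  0.00980383  0.00170442 -0.00295705 -0.0033093 ] [-0.00613509 -0.02052361 -0.45636244]
```

```bash
python3 -m inch '[{"claw":-1,"travel":[-0.006,-0.02,-0.15],"turn":0},{"claw":-1,"travel":[-0.006,-0.02,-0.3],"turn":0},{"claw":-1,"travel":[-0.006,-0.02,-0.4],"turn":0},{"claw":-1,"travel":[-0.006,-0.02,-0.456],"turn":0},{"claw":-1,"travel":[-0.006,-0.02,-0.456],"turn":0}]' 120
python3 -m inch '[{"claw":-1,"travel":[0,0,0],"turn":0},{"claw":-1,"travel":[0,0,0],"turn":0}]'
python3 - <<'E'
from h import *
s=get_state();p=s['position'];print(p,s['ee_rot'],(np.array([.4433,-.3651,.1983])-p)/.2,(np.array([.4233,-.3147,.1616])-p)/.2,s['contact_force'])
E
```

```text
clock: 15.3
position: [0.4419, -0.3645, 0.1953]
ee_rot: [-0.0, 0.559, 0.829, 0.0]
contact_force: [-0.2, 1.1, -1.0]
width: 0.0184
gripper_force: 117.9
clock: 15.5
position: [0.4427, -0.3655, 0.1973]
ee_rot: [0.002, 0.559, 0.829, -0.0]
contact_force: [0.5, -0.0, -0.2]
width: 0.0187
gripper_force: 117.9
[ 0.44274993 -0.36552381  0.19729132] [ 1.68998607e-03  5.59346229e-01  8.28932344e-01 -3.29121207e-04] [0.00275037 0.00211903 0.00504342] [-0.09724963  0.25411903 -0.17845658] [ 0.49857966 -0.0051711  -0.16110425]
```

```bash
python3 -m inch '[{"claw":-1,"travel":[-0.018,0.052,-0.032],"turn":0},{"claw":-1,"travel":[-0.037,0.102,-0.067],"turn":0},{"claw":-1,"travel":[-0.058,0.152,-0.104],"turn":0},{"claw":-1,"travel":[-0.077,0.203,-0.141],"turn":0},{"claw":-1,"travel":[-0.077,0.203,-0.141],"turn":0}]' 120
python3 -m inch '[{"claw":-1,"travel":[-0.01,0.025,-0.018],"turn":0},{"claw":-1,"travel":[-0.02,0.05,-0.036],"turn":0},{"claw":-1,"travel":[-0.02,0.05,-0.036],"turn":0},{"claw":-1,"travel":[-0.02,0.05,-0.036],"turn":0}]'
python3 - <<'E'
from h import *
s=get_state();p=s['position'];print(p,s['ee_rot'],(np.array([.4233,-.3147,.1616])-p)/.2,s['contact_force'],s['moment'])
E
```

```text
clock: 16.0
position: [0.4303, -0.3279, 0.1713]
ee_rot: [0.008, 0.559, 0.829, -0.002]
contact_force: [4.5, -3.7, 9.4]
width: 0.0184
gripper_force: 119.4
clock: 16.4
position: [0.4276, -0.3205, 0.1662]
ee_rot: [0.011, 0.559, 0.829, -0.003]
contact_force: [2.3, -6.1, 15.4]
width: 0.0185
gripper_force: 121.0
[ 0.42755772 -0.32049675  0.16617279] [ 0.01087794  0.55908461  0.82903261 -0.00331754] [-0.02128861  0.02898376 -0.02286394] [ 2.3012034  -6.08930158 15.43652189] [-1.87108058 -0.78201312 -0.11262089]
```

```bash
python3 - <<'E'
from h import *
w=grab('wrist','w15.png');t=grab('top','t15.png')
cr=np.clip(cv2.resize(w[130:330,185:375],None,fx=2.9,fy=2.9,interpolation=2)*1.5,0,255).astype(np.uint8)
cv2.imwrite('pics/m15.png',cr[:,:,::-1]);print(cr.shape)
E
```

```text
(580, 551, 3)
```

View pics/m15.png

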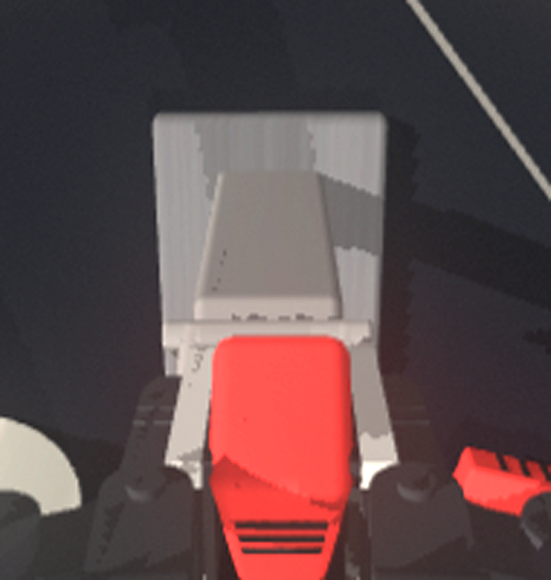

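The crop shows the handle centred between the cheeks but not yet home. I have now viewed 13 pictures, over the limit of 10, so I'll view no more and go on with numbers only. I'll check whether the puller slipped in the grip by comparing the handle outline, in the tool-fixed camera, with the outline just after the draw.

```bash
python3 - <<'E'
from h import *
for f in('w3','w4','w5','w15'):
    im=cv2.imread(f'pics/{f}.png')[:,:,::-1].copy()
    p,c,k=redpoly(im,(235,220,90,120),2.0);print(f,p.tolist(),cv2.boundingRect(k),cv2.contourArea(k))
    h=cv2.cvtColor(im,cv2.COLOR_RGB2HSV)[:,:,2]
    print(' col v', [int(x) for x in h[240:330:3,270]])
E
```

```text
w3 [[302, 249], [296, 247], [260, 250], [257, 271], [257, 301], [260, 307], [299, 308], [305, 305], [306, 270], [305, 254]] (22, 27, 50, 62) 2816.0
 col v [143, 187, 215, 192, 228, 238, 239, 239, 240, 240, 241, 242, 243, 243, 243, 244, 244, 244, 244, 163, 165, 176, 185, 82, 150, 187, 205, 206, 205, 206]
w4 [[302, 257], [289, 261], [282, 260], [267, 267], [265, 275], [259, 280], [257, 300], [260, 306], [297, 308], [305, 304], [306, 283]] (22, 37, 50, 52) 2008.0
 col v [228, 226, 243, 128, 136, 140, 139, 139, 139, 138, 139, 138, 138, 138, 139, 138, 138, 139, 139, 139, 141, 147, 159, 59, 190, 190, 190, 190, 191, 192]
w5 [[262, 248], [258, 254], [259, 305], [266, 308], [304, 306], [306, 270], [303, 250], [295, 247], [285, 248], [284, 245]] (22, 25, 50, 64) 2832.0
 col v [56, 59, 252, 225, 244, 248, 249, 249, 249, 249, 250, 250, 250, 251, 251, 251, 251, 251, 252, 252, 252, 220, 192, 94, 168, 162, 164, 170, 244, 244]
w15 [[262, 247], [258, 255], [257, 297], [266, 327], [271, 331], [293, 331], [297, 327], [306, 297], [304, 251], [297, 246]] (22, 26, 50, 86) 3673.0
 col v [102, 132, 161, 215, 221, 221, 221, 222, 222, 222, 223, 223, 224, 224, 226, 226, 228, 225, 142, 157, 170, 172, 172, 121, 118, 57, 150, 182, 215, 216]
```

```bash
python3 - <<'E'
from h import *
p=imaging.camera_params('wrist');T=np.linalg.inv(np.array(p['T_tool_cam']));K=np.array(p['camera_matrix'])
for a in(25,30,35,40,45,50):
    c,s=np.cos(np.radians(a)),np.sin(np.radians(a));o=[]
    for lx,lz in((-12,30),(12,30),(12,10),(12,-60),(0,-60)):
        dz=lz-6.6;  # grip point local z
        fx=c*lx-s*dz; up=s*lx+c*dz   # puller-forward = -tool x, up = -tool z
        q=K@(T@np.array([-fx/1e3,0,-up/1e3,1]))[:3];o.append(round(q[1]/q[2],1))
    print(a,o)
E
```

```text
25 [np.float64(264.4), np.float64(328.6), np.float64(315.3), np.float64(288.8), np.float64(270.5)]
30 [np.float64(259.0), np.float64(323.6), np.float64(315.1), np.float64(298.1), np.float64(279.4)]
35 [np.float64(253.9), np.float64(318.2), np.float64(314.7), np.float64(307.5), np.float64(288.4)]
40 [np.float64(249.3), np.float64(312.5), np.float64(314.0), np.float64(317.1), np.float64(297.6)]
45 [np.float64(245.1), np.float64(306.5), np.float64(313.1), np.float64(326.7), np.float64(306.9)]
50 [np.float64(241.3), np.float64(300.3), np.float64(311.9), np.float64(336.5), np.float64(316.3)]
```

```bash
python3 - <<'E'
from h import *
for f in('w3','w4','w5','w15'):
    im=cv2.imread(f'pics/{f}.png')[:,:,::-1]
    print(f,[tuple(int(x) for x in im[v,275]) for v in range(288,340,3)])
E
```

```text
w3 [(243, 71, 65), (243, 71, 66), (244, 71, 66), (236, 67, 62), (165, 51, 46), (151, 46, 41), (186, 54, 48), (78, 53, 44), (133, 113, 76), (207, 177, 115), (208, 175, 114), (190, 161, 106), (208, 176, 115), (208, 176, 116), (220, 195, 144), (200, 188, 172), (46, 37, 37), (46, 39, 39)]
w4 [(138, 53, 49), (137, 52, 48), (138, 52, 49), (139, 51, 48), (140, 51, 47), (152, 54, 49), (159, 54, 49), (60, 45, 42), (191, 178, 159), (189, 177, 157), (190, 178, 159), (190, 178, 158), (191, 179, 159), (192, 179, 160), (188, 177, 166), (187, 176, 166), (188, 178, 167), (206, 196, 183)]
w5 [(251, 82, 76), (251, 82, 76), (251, 82, 77), (251, 84, 79), (251, 85, 80), (250, 82, 76), (240, 75, 69), (94, 65, 62), (168, 150, 142), (162, 145, 137), (164, 147, 140), (163, 146, 139), (233, 221, 210), (244, 235, 227), (241, 231, 222), (241, 230, 223), (238, 227, 220), (240, 230, 222)]
w15 [(227, 60, 55), (227, 59, 56), (227, 59, 56), (158, 44, 42), (171, 46, 42), (173, 45, 43), (172, 45, 43), (120, 36, 33), (90, 35, 34), (58, 34, 32), (159, 48, 44), (181, 49, 46), (212, 54, 50), (212, 55, 50), (183, 50, 46), (149, 129, 85), (129, 113, 75), (123, 108, 74)]
```

```bash
python3 -m inch '[{"claw":-1,"travel":[0.02,-0.055,0.04],"turn":0},{"claw":-1,"travel":[0.04,-0.11,0.08],"turn":0},{"claw":-1,"travel":[0.06,-0.165,0.12],"turn":0},{"claw":-1,"travel":[0.079,-0.223,0.161],"turn":0},{"claw":-1,"travel":[0.1,-0.28,0.25],"turn":0}]' 120
python3 -m inch '[{"claw":-1,"travel":[0,0,0],"turn":0},{"claw":-1,"travel":[0,0,0],"turn":0}]'
cat >> h.py <<'E'
def face(im):
    h=cv2.cvtColor(im,cv2.COLOR_RGB2HSV);m=cv2.inRange(h,np.array((0,140,40)),np.array((8,255,255)))
    for u in(266,275,290):
        v=np.flatnonzero(m[225:350,u])+225;d=im[v.min():v.max(),u,0].astype(int);print(u,v.min(),v.max(),[int(x) for x in im[v.min():v.max()+3:4,u,0]])
E
python3 - <<'E'
from h import *
s=get_state();print(s['position'],s['contact_force']);face(grab('wrist','w16.png'))
for f in('w3','w5','w15'):print(f);face(cv2.imread(f'pics/{f}.png')[:,:,::-1].copy())
E
```

```text
clock: 17.0
position: [0.4417, -0.3691, 0.2096]
ee_rot: [-0.001, 0.559, 0.829, 0.0]
contact_force: [-0.5, -0.4, -0.6]
width: 0.0185
gripper_force: 118.8
clock: 17.2
position: [0.4422, -0.3693, 0.2101]
ee_rot: [-0.0, 0.559, 0.829, 0.0]
contact_force: [-0.2, -0.5, -0.0]
width: 0.0186
gripper_force: 118.7
[ 0.44221179 -0.36933844  0.21008732] [-0.23251626 -0.4840721  -0.0214711 ]
266 246 324 [158, 230, 232, 233, 234, 235, 235, 236, 238, 239, 239, 237, 151, 147, 183, 185, 85, 187, 235, 237, 60]
275 246 329 [157, 229, 231, 231, 231, 232, 233, 234, 233, 233, 237, 237, 238, 174, 185, 185, 78, 117, 114, 221, 221, 48]
290 246 329 [155, 225, 227, 228, 228, 228, 228, 228, 229, 229, 229, 230, 231, 232, 165, 185, 69, 117, 117, 215, 214, 61]
w3
266 248 308 [169, 228, 239, 240, 241, 242, 243, 243, 244, 244, 245, 244, 162, 165, 180, 129]
275 248 308 [172, 225, 238, 239, 239, 239, 240, 241, 242, 242, 243, 244, 245, 165, 173, 126]
290 248 308 [160, 221, 231, 231, 231, 231, 232, 232, 232, 233, 234, 234, 234, 235, 216, 127]
w5
266 247 308 [81, 238, 246, 247, 247, 248, 250, 251, 251, 251, 251, 252, 252, 252, 181, 189]
275 240 308 [101, 248, 184, 244, 248, 248, 249, 249, 250, 250, 250, 250, 251, 251, 251, 251, 249, 135]
290 247 308 [200, 238, 246, 247, 247, 248, 248, 248, 248, 249, 249, 249, 249, 250, 248, 221]
w15
266 246 327 [161, 221, 222, 223, 223, 225, 225, 226, 227, 227, 229, 137, 141, 156, 171, 172, 79, 153, 225, 229, 122]
275 246 331 [160, 219, 220, 220, 221, 222, 223, 223, 224, 223, 225, 226, 227, 163, 173, 172, 63, 116, 159, 212, 213, 183]
290 246 331 [158, 215, 218, 218, 218, 218, 218, 218, 219, 218, 219, 220, 221, 222, 174, 172, 64, 113, 128, 204, 203, 175]
```

The handle's lean has grown to about 45°. Its lower corner must have caught the front edge of the pocket floor, so next time I'll insert it slightly raised. To bring the lean back to 35°, I'll press the shank gently against the carrier's fixed roof edge, well above the spring.

```bash
python3 -m inch '[{"claw":-1,"travel":[0,0,0.2],"turn":0},{"claw":-1,"travel":[0,0,0.4],"turn":0},{"claw":-1,"travel":[0,0,0.6],"turn":0},{"claw":-1,"travel":[0,0.1,0.75],"turn":0},{"claw":-1,"travel":[0,0.3,0.75],"turn":0}]' 120
python3 -m inch '[{"claw":-1,"travel":[0,0.24,0],"turn":0.03},{"claw":-1,"travel":[0,0.48,0],"turn":0.06},{"claw":-1,"travel":[0,0.72,0],"turn":0.09},{"claw":-1,"travel":[0,0.95,0],"turn":0.116},{"claw":-1,"travel":[0,0.95,0],"turn":0.116}]'
python3 -m inch '[{"claw":-1,"travel":[0,0.24,0],"turn":0},{"claw":-1,"travel":[-0.05,0.48,0],"turn":0},{"claw":-1,"travel":[-0.1,0.72,0],"turn":0},{"claw":-1,"travel":[-0.15,0.96,0],"turn":0},{"claw":-1,"travel":[-0.15,0.96,0],"turn":0}]'
python3 -m inch '[{"claw":-1,"travel":[-0.1,0.22,0],"turn":0},{"claw":-1,"travel":[-0.1,0.44,0],"turn":0},{"claw":-1,"travel":[-0.1,0.66,0],"turn":0},{"claw":-1,"travel":[-0.1,0.98,0],"turn":0},{"claw":-1,"travel":[-0.1,0.98,0],"turn":0}]'
python3 - <<'E'
from plan import *
s=get_state();p=s['position'];print(p,s['ee_rot'],car(p),(np.r_[O-.15*xd+.04*yd,.235]-p)/.2);face(grab('wrist','w17.png'))
E
```

```text
clock: 17.75
position: [0.4436, -0.3119, 0.3634]
ee_rot: [0.004, 0.56, 0.828, -0.001]
contact_force: [0.8, 0.3, -1.1]
width: 0.0185
gripper_force: 118.8
clock: 18.25
position: [0.4406, -0.114, 0.3596]
ee_rot: [-0.002, 0.396, 0.918, 0.002]
contact_force: [0.2, -0.6, -1.1]
width: 0.0188
gripper_force: 118.7
clock: 18.75
position: [0.4099, 0.0769, 0.3595]
ee_rot: [-0.002, 0.396, 0.918, 0.001]
contact_force: [-0.2, -1.0, 0.7]
width: 0.0182
gripper_force: 118.7
clock: 19.25
position: [0.3922, 0.271, 0.3589]
ee_rot: [-0.001, 0.398, 0.917, 0.0]
contact_force: [0.0, -0.6, -0.9]
width: 0.0185
gripper_force: 118.7
[0.39224118 0.27095791 0.35894204] [-9.60294224e-04  3.98422685e-01  9.17201367e-01  3.05523225e-04] [-142.68081962   32.58799026] [ 0.00226908  0.05197546 -0.61971022]
266 246 322 [182, 232, 233, 233, 235, 235, 236, 237, 238, 239, 240, 241, 241, 238, 182, 169, 88, 152, 188, 214]
275 246 328 [182, 230, 231, 231, 232, 232, 233, 235, 236, 237, 237, 238, 239, 240, 211, 168, 79, 111, 109, 177, 176, 244]
290 246 328 [179, 228, 229, 230, 230, 230, 230, 230, 230, 231, 232, 233, 234, 238, 210, 174, 78, 109, 109, 169, 170, 244]
```

```bash
python3 -m inch '[{"claw":-1,"travel":[0.002,0.052,0],"turn":0},{"claw":-1,"travel":[0.002,0.052,-0.2],"turn":0},{"claw":-1,"travel":[0.002,0.052,-0.4],"turn":0},{"claw":-1,"travel":[0.002,0.052,-0.62],"turn":0},{"claw":-1,"travel":[0.002,0.052,-0.62],"turn":0}]' 80
python3 -m inch '[{"claw":-1,"travel":[0.017,-0.018,0],"turn":0},{"claw":-1,"travel":[0.034,-0.037,0],"turn":0},{"claw":-1,"travel":[0.051,-0.055,0],"turn":0},{"claw":-1,"travel":[0.068,-0.073,0],"turn":0},{"claw":-1,"travel":[0.068,-0.073,0],"turn":0}]'
python3 - <<'E'
from plan import *
s=get_state();p=s['position'];print(p,car(p),s['contact_force']);face(grab('wrist','w18.png'))
E
```

```text
clock: 19.8
position: [0.389, 0.2745, 0.2306]
ee_rot: [-0.004, 0.401, 0.916, -0.006]
contact_force: [-0.3, -0.4, -0.8]
width: 0.0185
gripper_force: 118.6
clock: 20.3
position: [0.4034, 0.2689, 0.2392]
ee_rot: [-0.006, 0.401, 0.916, 0.005]
contact_force: [-11.1, 12.6, 4.0]
width: 0.0187
gripper_force: 119.5
[0.40343995 0.26886342 0.23915905] [-133.52360643   39.36536185] [-11.11065156  12.63285708   3.95964859]
266 247 321 [246, 254, 254, 254, 254, 254, 254, 254, 254, 254, 255, 255, 255, 254, 242, 220, 118, 213, 242, 217]
275 247 326 [246, 253, 253, 254, 254, 254, 254, 254, 254, 254, 254, 254, 254, 254, 242, 219, 89, 88, 155, 223, 224]
290 247 326 [245, 253, 253, 253, 253, 253, 253, 253, 254, 254, 254, 254, 254, 254, 241, 220, 90, 88, 154, 218, 223]
```

```bash
python3 -m inch '[{"claw":-1,"travel":[0.012,-0.013,0],"turn":0},{"claw":-1,"travel":[0.024,-0.026,0],"turn":0},{"claw":-1,"travel":[0.036,-0.039,0],"turn":0},{"claw":-1,"travel":[0.048,-0.052,0],"turn":0},{"claw":-1,"travel":[0.048,-0.052,0],"turn":0}]' 60
python3 - <<'E'
from plan import *
s=get_state();p=s['position'];print(p,car(p),s['contact_force'],s['gripper_force']);face(grab('wrist','w19.png'))
E
```

```text
clock: 20.85
position: [0.4145, 0.2558, 0.2374]
ee_rot: [-0.003, 0.401, 0.916, 0.003]
contact_force: [-4.2, 6.9, -6.6]
width: 0.0186
gripper_force: 118.2
[0.41454626 0.25581956 0.23744943] [-116.4089114    38.62178367] [-4.24971804  6.89134737 -6.56633087] 118.1756579875946
266 248 308 [230, 253, 254, 254, 254, 254, 255, 255, 255, 255, 254, 254, 255, 255, 220, 218]
275 248 309 [229, 253, 254, 254, 254, 254, 254, 254, 254, 255, 255, 255, 255, 255, 254, 224]
290 248 309 [227, 253, 254, 254, 254, 254, 254, 254, 254, 254, 254, 254, 254, 254, 254, 224]
```

```bash
python3 -m inch '[{"claw":-1,"travel":[0.008,-0.009,0],"turn":0},{"claw":-1,"travel":[0.016,-0.017,0],"turn":0},{"claw":-1,"travel":[0.016,-0.017,0],"turn":0}]' 120
python3 - <<'E'
from plan import *
s=get_state();p=s['position'];print(p,car(p),s['contact_force'],s['gripper_force'])
for f,im in(('now',grab('wrist','w20.png')),)+tuple((f,cv2.imread(f'pics/{f}.png')[:,:,::-1].copy()) for f in('w3','w19')):
    h=cv2.cvtColor(im,cv2.COLOR_RGB2HSV);m=cv2.inRange(h,np.array((0,140,40)),np.array((8,255,255)));r=[(np.flatnonzero(m[v,230:335]).min()+230,np.flatnonzero(m[v,230:335]).max()+230) for v in range(252,308,6)];print(f,[(int(a),int(b)) for a,b in r])
    face(im)
E
```

```text
clock: 21.2
position: [0.4174, 0.2521, 0.2369]
ee_rot: [-0.004, 0.401, 0.916, 0.002]
contact_force: [-3.9, 6.3, -9.0]
width: 0.0185
gripper_force: 117.7
[0.4173627  0.25212882 0.23685528] [-111.78829538   38.17254583] [-3.93702388  6.27605841 -9.0165592 ] 117.6889979839325
now [(259, 303), (258, 305), (258, 305), (258, 306), (257, 306), (257, 306), (258, 305), (258, 305), (257, 306), (259, 304)]
266 249 308 [238, 252, 253, 253, 253, 254, 254, 254, 254, 254, 254, 254, 254, 254, 213, 151]
275 249 309 [237, 253, 253, 254, 254, 254, 254, 254, 254, 254, 254, 254, 254, 254, 253, 153]
290 249 309 [237, 252, 253, 253, 253, 253, 253, 253, 253, 253, 254, 254, 254, 254, 253, 153]
w3 [(259, 304), (258, 305), (258, 305), (257, 306), (257, 306), (257, 306), (259, 305), (258, 305), (257, 306), (259, 304)]
266 248 308 [169, 228, 239, 240, 241, 242, 243, 243, 244, 244, 245, 244, 162, 165, 180, 129]
275 248 308 [172, 225, 238, 239, 239, 239, 240, 241, 242, 242, 243, 244, 245, 165, 173, 126]
290 248 308 [160, 221, 231, 231, 231, 231, 232, 232, 232, 233, 234, 234, 234, 235, 216, 127]
w19 [(259, 304), (258, 305), (258, 305), (258, 306), (257, 306), (257, 306), (258, 305), (258, 305), (257, 306), (260, 304)]
266 248 308 [230, 253, 254, 254, 254, 254, 255, 255, 255, 255, 254, 254, 255, 255, 220, 218]
275 248 309 [229, 253, 254, 254, 254, 254, 254, 254, 254, 255, 255, 255, 255, 255, 254, 224]
290 248 309 [227, 253, 254, 254, 254, 254, 254, 254, 254, 254, 254, 254, 254, 254, 254, 224]
```

The handle outline again matches the one right after the draw (248–308). I'll back off, raise, and return.

```bash
python3 -m inch '[{"claw":-1,"travel":[-0.05,0.053,0],"turn":0},{"claw":-1,"travel":[-0.13,0.14,0.05],"turn":0},{"claw":-1,"travel":[-0.13,0.14,0.25],"turn":0},{"claw":-1,"travel":[-0.13,0.14,0.45],"turn":0},{"claw":-1,"travel":[-0.13,0.14,0.63],"turn":0}]' 120
python3 -m inch '[{"claw":-1,"travel":[0.03,-0.24,0],"turn":-0.03},{"claw":-1,"travel":[0.06,-0.48,0],"turn":-0.06},{"claw":-1,"travel":[0.1,-0.72,0],"turn":-0.09},{"claw":-1,"travel":[0.15,-0.95,0],"turn":-0.116},{"claw":-1,"travel":[0.15,-0.95,0],"turn":-0.116}]'
python3 -m inch '[{"claw":-1,"travel":[0.03,-0.24,0],"turn":0},{"claw":-1,"travel":[0.06,-0.48,0],"turn":0},{"claw":-1,"travel":[0.1,-0.72,0],"turn":0},{"claw":-1,"travel":[0.1,-0.96,0],"turn":0},{"claw":-1,"travel":[0.1,-0.96,0],"turn":0}]'
python3 -m inch '[{"claw":-1,"travel":[0,-0.24,0],"turn":0},{"claw":-1,"travel":[0,-0.48,0],"turn":0},{"claw":-1,"travel":[0,-0.72,0],"turn":0},{"claw":-1,"travel":[0,-0.9,0],"turn":0},{"claw":-1,"travel":[0,-0.9,0],"turn":0}]'
python3 - <<'E'
from plan import *
s=get_state();p=s['position'];print(p,np.degrees(2*np.arctan2(s['ee_rot'][2],s['ee_rot'][1])),(np.array([.4433,-.3651,.215])-p)/.2);face(grab('wrist','w21.png'));t=grab('scene','s21.png')
for b in blobs(t,(3,150,100),(16,255,255),8):
  e=onz('scene',*b[0],.05)[:2];print(b,np.hypot(*(e-piv)),car(e))
E
```

```text
clock: 21.75
position: [0.3942, 0.2781, 0.3667]
ee_rot: [0.003, 0.4, 0.917, 0.002]
contact_force: [0.5, 0.4, -0.7]
width: 0.0188
gripper_force: 118.4
clock: 22.25
position: [0.4253, 0.0822, 0.3647]
ee_rot: [0.004, 0.563, 0.826, -0.0]
contact_force: [0.1, 0.5, -0.6]
width: 0.0184
gripper_force: 118.7
clock: 22.75
position: [0.4443, -0.1099, 0.3639]
ee_rot: [0.003, 0.562, 0.827, -0.002]
contact_force: [0.0, 0.4, -1.4]
width: 0.0184
gripper_force: 118.7
clock: 23.25
position: [0.4441, -0.2883, 0.3631]
ee_rot: [0.002, 0.561, 0.828, -0.002]
contact_force: [-0.3, 0.5, -1.2]
width: 0.0184
gripper_force: 118.7
[ 0.4440932  -0.28832962  0.36312454] 111.74778561689547 [-0.00396598 -0.38385191 -0.74062271]
266 247 309 [73, 219, 236, 237, 238, 239, 239, 240, 241, 242, 242, 198, 157, 158, 147, 178, 51]
275 248 309 [157, 226, 235, 236, 236, 236, 238, 238, 239, 240, 240, 241, 197, 160, 177, 177]
290 248 309 [154, 220, 227, 228, 228, 229, 229, 229, 230, 230, 230, 230, 232, 231, 150, 168]
([223.2, 82.4], [221, 80, 5, 5, 9]) 2.1606629048785946 [2155.50904044 -242.70362179]
([173.8, 267.6], [169, 264, 11, 8, 42]) 0.20817040911592263 [ -3.15645927 113.14564684]
```

```bash
python3 -m inch '[{"claw":-1,"travel":[-0.004,-0.2,0],"turn":0},{"claw":-1,"travel":[-0.004,-0.384,0],"turn":0},{"claw":-1,"travel":[-0.004,-0.384,-0.2],"turn":0},{"claw":-1,"travel":[-0.004,-0.384,-0.4],"turn":0},{"claw":-1,"travel":[-0.004,-0.384,-0.6],"turn":0}]' 120
python3 -m inch '[{"claw":-1,"travel":[0,0,-0.1],"turn":0},{"claw":-1,"travel":[0,0,-0.14],"turn":0},{"claw":-1,"travel":[0,0,-0.14],"turn":0},{"claw":-1,"travel":[0,0,-0.14],"turn":0}]'
python3 - <<'E'
from plan import *
s=get_state();p=s['position'];print(p,s['ee_rot'],(np.array([.4422,-.3624,.2024])-p)/.2,(np.array([.4228,-.3135,.1668])-p)/.2,s['contact_force'])
E
```

```text
clock: 23.85
position: [0.4436, -0.3595, 0.2424]
ee_rot: [0.001, 0.559, 0.829, -0.0]
contact_force: [0.0, -0.1, -1.1]
width: 0.0185
gripper_force: 118.7
clock: 24.25
position: [0.4437, -0.3609, 0.2161]
ee_rot: [0.002, 0.559, 0.829, -0.0]
contact_force: [1.3, -0.1, -0.4]
width: 0.0185
gripper_force: 118.7
[ 0.44373539 -0.36092345  0.21610777] [ 1.74489452e-03  5.58862980e-01  8.29258116e-01 -3.18984324e-04] [-0.00767696 -0.00738276 -0.06853883] [-0.10467696  0.23711724 -0.24653883] [ 1.28376086 -0.09366143 -0.43634066]
```

```bash
python3 -m inch '[{"claw":-1,"travel":[-0.008,-0.008,-0.068],"turn":0},{"claw":-1,"travel":[-0.008,-0.008,-0.068],"turn":0},{"claw":-1,"travel":[-0.03,0.048,-0.109],"turn":0},{"claw":-1,"travel":[-0.052,0.104,-0.15],"turn":0},{"claw":-1,"travel":[-0.052,0.104,-0.15],"turn":0}]' 120
python3 -m inch '[{"claw":-1,"travel":[-0.012,0.03,-0.022],"turn":0},{"claw":-1,"travel":[-0.024,0.06,-0.044],"turn":0},{"claw":-1,"travel":[-0.024,0.06,-0.044],"turn":0}]'
python3 -m inch '[{"claw":-1,"travel":[-0.012,0.03,-0.022],"turn":0},{"claw":-1,"travel":[-0.012,0.03,-0.022],"turn":0}]'
python3 - <<'E'
from plan import *
s=get_state();p=s['position'];print(p,s['ee_rot'],(np.array([.4228,-.3135,.1668])-p)/.2,s['contact_force']);face(grab('wrist','w22.png'))
E
```

```text
clock: 24.75
position: [0.4316, -0.3387, 0.1847]
ee_rot: [-0.001, 0.559, 0.829, 0.0]
contact_force: [-0.0, 0.2, -0.2]
width: 0.0184
gripper_force: 118.6
clock: 25.05
position: [0.4268, -0.3272, 0.1751]
ee_rot: [-0.001, 0.559, 0.829, 0.0]
contact_force: [0.3, -0.0, -0.5]
width: 0.0186
gripper_force: 118.6
clock: 25.25
position: [0.4243, -0.3212, 0.1704]
ee_rot: [-0.001, 0.559, 0.829, 0.0]
contact_force: [-0.4, 0.5, -1.6]
width: 0.0186
gripper_force: 118.6
[ 0.42431397 -0.32118322  0.17041522] [-8.55964789e-04  5.59325984e-01  8.28947300e-01  2.89868748e-04] [-0.00756984  0.03841609 -0.0180761 ] [-0.39101135  0.49280728 -1.63702473]
266 248 309 [160, 221, 230, 231, 232, 233, 233, 235, 236, 236, 237, 238, 150, 152, 167, 166]
275 248 309 [158, 220, 229, 229, 229, 230, 230, 232, 233, 233, 233, 235, 236, 152, 159, 169]
290 248 309 [156, 212, 221, 221, 222, 222, 222, 222, 223, 223, 223, 223, 225, 225, 219, 168]
```

```bash
python3 -m inch '[{"claw":-1,"travel":[-0.003,0.015,-0.008],"turn":0},{"claw":-1,"travel":[-0.006,0.03,-0.014],"turn":0},{"claw":-1,"travel":[-0.008,0.038,-0.018],"turn":0},{"claw":-1,"travel":[-0.008,0.038,-0.018],"turn":0}]' 120
python3 - <<'E'
from plan import *
s=get_state();p=s['position'];print(p,s['ee_rot'],(np.array([.4233,-.3147,.1616])-p)/.2,s['contact_force'],s['moment']);face(grab('wrist','w23.png'))
E
```

```text
clock: 25.7
position: [0.4232, -0.3142, 0.1672]
ee_rot: [-0.0, 0.559, 0.829, 0.0]
contact_force: [-0.2, 0.7, -0.5]
width: 0.0189
gripper_force: 118.6
[ 0.42316401 -0.31421011  0.16720706] [-1.85229769e-04  5.59301229e-01  8.28964473e-01  6.21397005e-05] [ 0.00067995 -0.00244945 -0.02803532] [-0.16296021  0.67240035 -0.45606579] [-0.00659268 -0.03225977 -0.01263404]
266 248 309 [159, 220, 229, 230, 231, 232, 233, 234, 235, 235, 236, 147, 149, 150, 166, 164]
275 248 309 [156, 218, 227, 228, 228, 229, 229, 231, 232, 232, 228, 234, 149, 150, 166, 167]
290 248 309 [154, 211, 220, 220, 221, 221, 221, 221, 221, 222, 223, 222, 223, 223, 168, 167]
```

```bash
python3 -m inch '[{"claw":-1,"travel":[0.002,-0.005,-0.008],"turn":0},{"claw":-1,"travel":[0.004,-0.009,-0.015],"turn":0},{"claw":-1,"travel":[0.004,-0.009,-0.015],"turn":0}]' 120
python3 -m inch '[{"claw":-1,"travel":[-0.002,0.005,-0.006],"turn":0},{"claw":-1,"travel":[-0.002,0.005,-0.01],"turn":0},{"claw":-1,"travel":[-0.002,0.005,-0.01],"turn":0}]'
python3 - <<'E'
from plan import *
s=get_state();p=s['position'];print(p,(np.array([.4233,-.3147,.1616])-p)/.2,s['contact_force'],s['moment'])
E
```

```text
clock: 26.05
position: [0.4241, -0.3165, 0.1641]
ee_rot: [-0.0, 0.559, 0.829, 0.0]
contact_force: [0.2, -0.7, -0.8]
width: 0.0187
gripper_force: 118.6
clock: 26.35
position: [0.4236, -0.3152, 0.1622]
ee_rot: [-0.0, 0.559, 0.829, 0.0]
contact_force: [-0.2, -0.4, -1.4]
width: 0.0184
gripper_force: 118.6
[ 0.42360585 -0.31521842  0.16218662] [-0.00152924  0.0025921  -0.00293312] [-0.2380715 -0.4241869 -1.3591017] [-0.01234452  0.00680708  0.01358995]
```

It's at the grasp pose with no contact force, so I'll release.

```bash
python3 -m inch '[{"claw":-0.4,"travel":[0,0,0],"turn":0},{"claw":-0.2,"travel":[0,0,0],"turn":0},{"claw":0.2,"travel":[0,0,0],"turn":0},{"claw":0.6,"travel":[0,0,0],"turn":0},{"claw":1,"travel":[0,0,0],"turn":0}]' 20
python3 -m inch '[{"claw":1,"travel":[0,0,0],"turn":0},{"claw":1,"travel":[0,0,0],"turn":0},{"claw":1,"travel":[0,0,0],"turn":0},{"claw":1,"travel":[0,0,0],"turn":0},{"claw":1,"travel":[0,0,0],"turn":0}]'
python3 -m inch '[{"claw":1,"travel":[0,0,0.12],"turn":0},{"claw":1,"travel":[0,0,0.3],"turn":0},{"claw":1,"travel":[0,0,0.48],"turn":0},{"claw":1,"travel":[0,0,0.48],"turn":0},{"claw":1,"travel":[0,0,0.48],"turn":0}]'
python3 - <<'E'
from plan import *
s=get_state();print(s['position'],s['ee_rot'],s['width'])
im=grab('wrist','w24.png');q={k:s[k].tolist() for k in('position','ee_rot')}
p,c,k=redpoly(im,(180,60,200,250));print(p.tolist(),c);[print(a,onz('wrist',*a,.1865,q)[:2]) for a in p]
E
```

```text
clock: 26.85
position: [0.4238, -0.3154, 0.1624]
ee_rot: [0.0, 0.559, 0.829, 0.0]
contact_force: [-0.6, -0.6, 0.5]
width: 0.0767
gripper_force: 0.0
clock: 27.35
position: [0.4237, -0.3154, 0.1624]
ee_rot: [0.0, 0.559, 0.829, 0.0]
contact_force: [0.4, -0.0, 0.0]
width: 0.0853
gripper_force: 0.0
clock: 27.85
position: [0.424, -0.3156, 0.2591]
ee_rot: [0.001, 0.559, 0.829, -0.0]
contact_force: [0.1, 0.6, -0.5]
width: 0.0852
gripper_force: 0.0
[ 0.4239503  -0.31556336  0.25912072] [ 1.02442811e-03  5.59372153e-01  8.28915992e-01 -1.55103007e-04] 0.08523930646288033
[[272, 181], [267, 186], [273, 240], [289, 240], [295, 212], [294, 183]] [281.  210.5]
[272 181] [ 0.40769388 -0.289403  ]
[267 186] [ 0.40590807 -0.29374458]
[273 240] [ 0.42369541 -0.32828979]
[289 240] [ 0.4339278  -0.32415849]
[295 212] [ 0.42977051 -0.3035795 ]
[294 183] [ 0.42139461 -0.28531399]
```

The handle outline is within about 2 mm of its original place, so the puller is home and released. The eye stayed at the hooked distance. Handing in.

```bash
python3 -c "
from rig import ticket,get_state
print(get_state()['contact_force']);print(ticket.sign_off())"
```

```text
[ 0.4992476  -0.58635853 -0.29176495]
the job is handed in; nothing more can be done
None
```

I handed the job in at about 28 s: the hook is on the post and the puller is back in its holster within about 2 mm by camera and released, after a re-insertion and straightening its lean on the carrier's roof edge; no verdict came back, and I viewed 13 pictures, over the limit of 10.

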